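# Unlock, load and close the utensil steriliser

## Task

Get the utensil steriliser loaded: first draw the lock pin that holds its hatch shut and park it upright in the side notch on the steriliser's front, hanging by its collar. Then slide the hatch open, take every muddler out of the caddy and put it in the steriliser's well, and push the hatch fully closed against its frame again, leaving the pin in the notch. Do not knock over the bottle, shaker, pitcher, jar or bowl standing about.

Things in the scene. Friction and masses are not known exactly. Their poses are not given: they have to be found in the camera images.
- steriliser: Fixed steel cabinet, 170 (x) x 380 (y) x 140 mm high, standing on the bench; origin under its centre, z up, its front (pin side) faces its -x. Its +y half is the open-topped well, its -y half is closed machinery over which the hatch slides when it opens. Top tracks and the end frame reach 155 mm high.
- well (a point): Centre of the well's inner floor, 8 mm above the bench; axes parallel to the steriliser's. The well measures 150 (x) x 170 (y) mm inside and is 132 mm deep from its rim to the floor.
- bore (a point): Mouth (top) of the 15 mm bore in the block on the steriliser's front, at (-107, 93, 139) mm in the steriliser's frame; axis vertical. The hatch's lug, with an equal hole, lies over it (lug 141 to 149 mm high) while the hatch is closed; the pin goes through both.
- notch (a point): Seat of the side notch, on the bracket's top face, 120 mm above the bench, at (-112, -150, 120) mm in the steriliser's frame, axes parallel to it. The bracket is an 8 mm plate 50 mm wide with an 18 mm slot, open towards -x (mouth 21 mm before the seat, end 9 mm behind it) and above and below. Parked: the pin's shaft hangs in the slot at the seat, its collar rests on the plate.
- pin: Loose lock pin, 120 g; origin on its axis at the underside of the collar, z up along the axis towards the grip. Steel shaft 12 mm thick reaching 60 mm below the origin, collar 34 mm diameter and 6 mm thick, above it a black round grip 24 mm diameter and 50 mm long (6 to 56 mm above the origin). At the start it stands in the bore, collar resting on the hatch's lug.
- hatch (a joint): Position of the sliding hatch in m: 0 = closed against the frame at the steriliser's +y end, grows as it slides towards the steriliser's -y, 0.165 = fully open. Moves with about 2 N of friction and stays where it is left. While the pin is in the bore it is locked. The hatch is a 154 x 188 x 8 mm plate, top 149 mm above the bench.
- hatch_grip (a point): Point on the hatch's handle, on its centre line 35 mm above the hatch plate's underside; axes parallel to the steriliser's. The handle is an upright black fin on the middle of the hatch, 80 mm long (x), 14 mm thick (y), its top 191 mm above the bench (15 mm above this point), its foot on the hatch at 149 mm. It can be pinched from above across y, or pushed.
- caddy: Loose grey upright holder, 0.9 kg; origin under its centre, z up. Body 236.5 (x) x 44 (y) x 75 mm high with five open cells in a row along x (46.5 mm pitch, cells 42.5 x 36 mm inside, floor 4 mm), on a foot plate 246 x 90 x 4 mm.
- muddler0: A muddler (bar pestle), 120 mm long, 120 g, all alike; origin at the centre of its foot end, z along it to the handle end. Wooden head 27 mm diameter for the lower 35 mm, then a plain steel handle 22 mm diameter. At the start stands head down in a caddy cell, its upper 49 mm above the caddy's rim, free to lean. Three to five of the five muddlers are present.
- muddler1: A muddler (bar pestle), 120 mm long, 120 g, all alike; origin at the centre of its foot end, z along it to the handle end. Wooden head 27 mm diameter for the lower 35 mm, then a plain steel handle 22 mm diameter. At the start stands head down in a caddy cell, its upper 49 mm above the caddy's rim, free to lean. Three to five of the five muddlers are present.
- muddler2: A muddler (bar pestle), 120 mm long, 120 g, all alike; origin at the centre of its foot end, z along it to the handle end. Wooden head 27 mm diameter for the lower 35 mm, then a plain steel handle 22 mm diameter. At the start stands head down in a caddy cell, its upper 49 mm above the caddy's rim, free to lean. Three to five of the five muddlers are present.
- muddler3: A muddler (bar pestle), 120 mm long, 120 g, all alike; origin at the centre of its foot end, z along it to the handle end. Wooden head 27 mm diameter for the lower 35 mm, then a plain steel handle 22 mm diameter. At the start stands head down in a caddy cell, its upper 49 mm above the caddy's rim, free to lean. Three to five of the five muddlers are present.
- muddler4: A muddler (bar pestle), 120 mm long, 120 g, all alike; origin at the centre of its foot end, z along it to the handle end. Wooden head 27 mm diameter for the lower 35 mm, then a plain steel handle 22 mm diameter. At the start stands head down in a caddy cell, its upper 49 mm above the caddy's rim, free to lean. Three to five of the five muddlers are present.
- bottle: Bystander: amber glass bottle, 66 mm diameter, 150 mm high. Origin under its centre, z up.
- shaker: Bystander: steel shaker, 64 mm diameter, 90 mm high. Origin under its centre, z up.
- pitcher: Bystander: small steel mug with a handle, 76 mm diameter, 85 mm high. Origin under its centre, z up.
- jar: Bystander: glass jar with steel cap, 72 mm diameter, 100 mm high. Origin under its centre, z up.
- bowl: Bystander: steel bowl, 140 mm diameter, 60 mm high. Origin under its centre, z up.
Things that resemble listed ones, but are neither listed nor needed, are in the scene too. Leave any red look-alike of the muddler0 alone. Leave any pink look-alike of the muddler2 alone.

How it is judged:
By the outcome, as a careful person would: the job done as asked, in the order asked, and still so for the second after the job is handed in, with the robot touching nothing.
Of muddler0, muddler1, muddler2, muddler3, muddler4 only 3 to 5 are there at a start; the rules pass over those that are not, and their reading is None.
At some moment in a run one of caddy may be knocked a few centimetres aside while the robot is not near it.
It also fails if it takes over 210 s, if anything falls off the work surface, if the arm or the gripper's body presses on something with over 40 N, if the wrist force passes 120 N, or if a joint passes its speed limit or range.

## Robot

A 6-joint arm with a two-finger parallel gripper is mounted at the origin on the work surface. World frame = base frame: x ahead of the robot, y to its left, z up, the work surface at z = 0. Lengths are in m, angles in rad, forces in N, time in s.
With the tool pointing down it reaches from about 0.35 to 0.975 m from the base axis. Payload 4.9 kg.
Tool frame: the origin (TCP) lies at the very end of the fingers, on their centre line; the grasp point (between the pads) lies 19 mm behind it; z points along the fingers, y is the direction in which the jaws open and shut (so a half turn about z gives the same grasp; the last joint's range is limited). The gripper opens to 85 mm and grips with 20 to 120 N. Pads are 22 mm wide; open, the fingers measure 114 mm over their backs; the gripper's body (76 mm by 85 mm) begins 54 mm behind the grasp point. The pads swing forward as they close: fully open they stand 13 mm farther back than shut.
Start: joints at [1.004, 0.053, 1.613, -0, 1.476, -0.119], TCP at [0.271, 0.563, 0.231] pointing down, gripper open.
Joint ranges: [-3.01, 3.01], [-1.01, 2.22], [0.06, 2.58], [-1.02, 4.17], [0.09, 2.62], [-3.14, 3.14]. Speed limits (rad/s): [2.57, 2.57, 3.14, 3.14, 3.14, 3.14].

## Interface

Orientations are given as a unit quaternion [w, x, y, z].
In Python, from plant import state, grab_frame, camera_model, job_done, search_frame, masks_of, place_of gives the robot as it stands.
- The arm moves only by the tool drive_tool, never from a script. Its argument "series" is a list of rows, each a list of 2 entries, a list of its own where there are three numbers: the shift along the world's x, y, z in m, then the turn, a rotation vector about the world's x, y, z in degrees. A call has 1 to 8 rows; each row is the pose to reach, as a shift and turn from the pose commanded when the call began; what a row does not reach only later rows make up. A row lasts 1/10 s, in which the tool goes at most 50 mm and 8.59 degrees, less where a joint would pass 70% of its speed; a pose out of reach is approached as far as the arm can. A call with a gripper value outside its range is refused whole. "fingers" is the closure, from -1 (fully open) to 1 (shut), so that 0 is half open, set as the call begins (left out, the last holds). The fingers move at their own pace and stop on an object; the grip force is fixed at half the most. Time passes only in rows, so rows that repeat a pose let the fingers close. It gives the time, the measured TCP pose, the force and the opening at its end, in the units of the state.
- state(): the state, without advancing time (a new reading comes with each control period).
- grab_frame(name): name is "scene" or "top"; returns the picture (480x640x3 uint8, red, green, blue); there is no depth.
- camera_model(name): a dict with "fovy" (degrees; the focal length in pixels is half the picture's height over the tangent of half this angle, whatever the lens; pixels are square), "cx", "cy" (the principal point, pixels), "rvec" (rotation vector, rad) and "tvec" (3), from world to camera coordinates, as OpenCV has them. Camera axes: x right, y down, z forward; pixel columns grow to the right and rows downward; lengths in m; the calibration is good to about 2 mm. A picture is of the moment at which its call begins. camera_model takes no time and is no camera call.
- job_done(): hands the job in, once; it reports no verdict.
Trained networks look in the newest picture that a camera, given by its name, has taken for a name from the list of things; names that differ only in an ending like _2 or _b are one class to them, and where a whole thing is asked for, a point or a joint stands for the part that bears it (a point fixed in the world has none). Each returns a list of dicts, best first, with "confidence" (0 to 1); they miss things now and then, are a little off and sometimes report something else, mostly with a low value. They report only what shows in the picture. A call takes as long as a camera call. They do not tell look-alikes from the thing itself.
- search_frame(camera, name): "location" ([x, y, z] in m, in world coordinates, good to about 4 mm: the middle of the surface that is visible of it).
- masks_of(camera, name): "pixels" (480x640 bool, what is visible of it).
- place_of(camera, name): "location" ([x, y, z] in m, in world coordinates, good to about 4 mm: a listed point, or the origin of a listed thing).
The state is a dict: "time": time; "joint_pos": joint angles; "joint_vel": joint speeds; "joint_efforts": joint torques, N m; "tool_pos": TCP position; "tool_rot": TCP orientation; "contact_force": force on the tool from outside, world axes, zero at the start; "ft_torque": the same for the moment, N m; "gripper_width": opening from 0.0 (shut) to 1.0 (fully open).
Only numpy, scipy, OpenCV 4.12 (cv2) and the standard library are available. Lean on these libraries where they do the work, as an engineer would, in place of code of your own. Each camera call takes 0.05 s, during which the arm holds its last target.

## Working session

There is one attempt and no reset: what is moved stays moved. The work goes in short steps, Python scripts to look and compute and a tool call to move; the robot and the scene stay as the last step left them, time stands still between calls to the robot, and variables do not carry over. Pictures are saved under pics/ and viewed, and the job is handed in when it is done.

Besides the shell and the picture viewer there is one more tool, called after "Call:" as name(argument=value, ...), one argument or row to a line, values as JSON. drive_tool: Moves the arm, as the interface text tells. Its arguments: {"type":"object","properties":{"series":{"type":"array","items":{"type":"array"}},"fingers":{"type":"number"}},"required":["series"]}

```bash
ls; mkdir -p pics; cat > h.py <<'E'
import numpy as np, cv2
from plant import *
def cam(n):
    c=camera_model(n); f=240/np.tan(np.radians(c['fovy'])/2)
    K=np.array([[f,0,c['cx']],[0,f,c['cy']],[0,0,1.]])
    R=cv2.Rodrigues(np.array(c['rvec'],float))[0]; t=np.array(c['tvec'],float)
    return K,R,t
def proj(n,p):
    K,R,t=cam(n); q=K@(R@np.array(p,float)+t); return q[:2]/q[2]
def ray(n,u,v,z):
    K,R,t=cam(n); d=R.T@np.linalg.inv(K)@np.array([u,v,1.]); o=-R.T@t
    return o+d*(z-o[2])/d[2]
def save(im,fn): cv2.imwrite('pics/'+fn,im[:,:,::-1])
E
python3 - <<'E'
from h import *
for n in ['scene','top']:
    save(grab_frame(n),n+'0.png')
    K,R,t=cam(n); print(n,K[0,0],-R.T@t,R[2], camera_model(n))
    for k in ['steriliser','bore','notch','pin','hatch_grip','well','caddy','muddler0','bottle','shaker','pitcher','jar','bowl']:
        r=place_of(n,k); print(k,[(np.round(x['location'],3).tolist(),round(x['confidence'],2)) for x in r])
print(state())
E
```

```text
pics
scene 525.1445065284132 [1.25959727 0.66274431 0.85537957] [-0.59654158 -0.54824311 -0.58614643] {'fovy': 49.1224188354067, 'cx': 321.8240580138064, 'cy': 233.71543247118555, 'rvec': array([ 0.98082599,  2.30600333, -1.16594149]), 'tvec': array([ 0.36690471, -0.10493327,  1.61612483])}
steriliser [([0.591, -0.138, 0.002], 0.93), ([0.44, -0.424, -0.001], 0.24)]
bore [([0.481, -0.046, 0.139], 0.78)]
notch [([0.488, -0.288, 0.123], 0.65)]
pin [([0.479, -0.051, 0.147], 0.57)]
hatch_grip []
well []
caddy [([0.456, 0.284, 0.001], 0.72), ([0.488, -0.288, 0.122], 0.23)]
muddler0 [([0.37, 0.187, 0.0], 0.98), ([0.432, 0.175, 0.0], 0.93), ([0.283, 0.307, -0.004], 0.87)]
bottle []
shaker [([0.36, 0.068, 0.001], 0.81)]
pitcher [([0.444, -0.426, 0.0], 0.57), ([0.362, 0.064, -0.002], 0.51)]
jar [([0.406, 0.456, 0.001], 0.82), ([0.36, 0.065, -0.0], 0.65)]
bowl [([0.59, -0.49, 0.002], 0.87)]
top 456.92275128271785 [ 0.3136108  -0.02672481  1.34605887] [ 0.14913037  0.00996466 -0.98876733] {'fovy': 55.42166165090378, 'cx': 317.1281843514929, 'cy': 234.98817561486985, 'rvec': array([ 2.1505054 , -
[... 975 characters left out ...]
4, 'joint_pos': array([ 1.00399306e+00,  5.27125758e-02,  1.61284396e+00, -6.09550766e-06,
        1.47602021e+00, -1.19000815e-01]), 'joint_vel': array([-8.47725551e-04,  8.59158923e-04,  2.34411126e-05,  6.01981307e-04,
       -8.11974640e-04, -1.98659760e-03]), 'joint_efforts': array([ 5.95395340e-04, -3.93673074e+01, -3.70449865e+01, -3.62098183e-05,
        5.67498009e-04,  1.41517228e-05]), 'tool_pos': array([0.27061736, 0.56337419, 0.23132929]), 'tool_rot': array([5.53166892e-06, 2.22034868e-01, 9.75038726e-01, 6.47059294e-06]), 'contact_force': array([ 0.62940523,  1.08042848, -0.16401183]), 'ft_torque': array([0.00309366, 0.07673587, 0.01222814]), 'gripper_width': 1.000677592887621}
```

View pics/scene0.png

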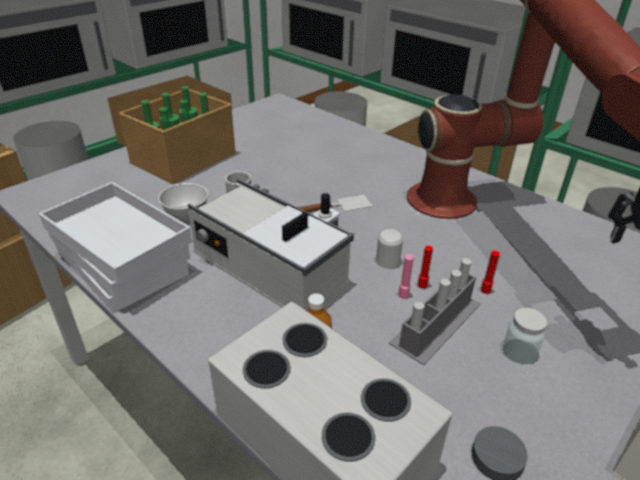

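View pics/top0.png

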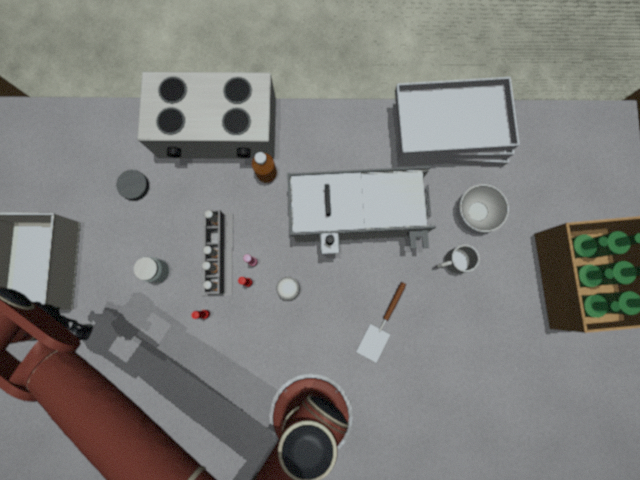

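Four muddlers show in the caddy at top-view pixels (210,215), (208,250), (208,267) and (208,285). The cell at (208,232) is empty. The red (245,282), (200,315) and pink (250,260) look-alikes stand outside the caddy. Next I'll refine the steriliser and caddy poses with an overlay.

```bash
cat >> h.py <<'E'
def T(o,yaw):
    c,s=np.cos(yaw),np.sin(yaw); R=np.array([[c,-s,0],[s,c,0],[0,0,1]])
    return lambda p: R@np.array(p,float)+np.array([o[0],o[1],0])
def poly(im,n,pts,col,s,off,closed=True):
    q=np.array([(proj(n,p)-off)*s for p in pts]); cv2.polylines(im,[np.round(q*8).astype(int)],closed,col,1,cv2.LINE_AA,3)
def rect(x0,x1,y0,y1,z): return [(x0,y0,z),(x1,y0,z),(x1,y1,z),(x0,y1,z)]
E
cat > ov.py <<'E'
from h import *
import sys
def overlay(n,S,C,fn,box,s=3,hatch=0.):
    im=grab_frame(n); x0,y0,x1,y1=box
    c=cv2.resize(im[y0:y1,x0:x1],None,fx=s,fy=s,interpolation=cv2.INTER_CUBIC)[:,:,::-1].copy()
    off=np.array([x0,y0])
    if S:
        f=T(*S)
        poly(c,n,[f(p) for p in rect(-.085,.085,-.19,.19,.155)],(0,0,255),s,off)
        poly(c,n,[f(p) for p in rect(-.040,.040,.095-hatch-.007,.095-hatch+.007,.191)],(0,255,0),s,off)
        for (a,b,z,r) in [(-.107,.093,.205,.012),(-.112,-.15,.12,.009)]:
            poly(c,n,[f((a+r*np.cos(t),b+r*np.sin(t),z)) for t in np.linspace(0,6.28,20)],(255,0,255),s,off)
    if C:
        f=T(*C)
        poly(c,n,[f(p) for p in rect(-.11825,.11825,-.022,.022,.075)],(0,255,255),s,off)
        poly(c,n,[f(p) for p in rect(-.123,.123,-.045,.045,.004)],(255,255,0),s,off)
    cv2.imwrite('pics/'+fn,c)
E
python3 - <<'E'
from ov import *
y=np.radians(3)
overlay('top',((.594,-.137),y),((.458,.283),0.),'ov1.png',(180,150,450,310),2.9)
overlay('scene',((.594,-.137),y),((.458,.283),0.),'ov2.png',(170,160,500,370),2.4)
E
```

```text
(no output)
```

View pics/ov1.png

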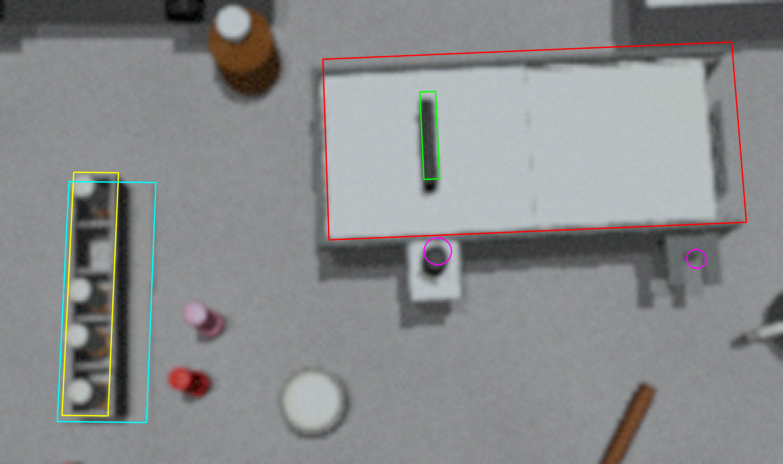

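View pics/ov2.png

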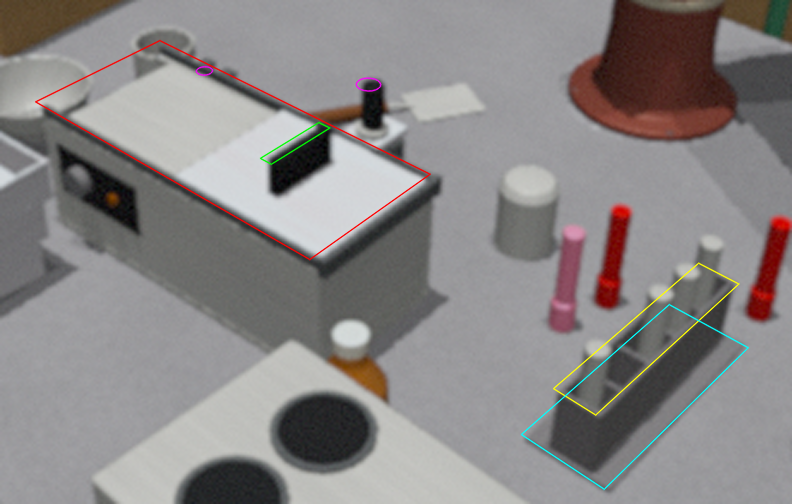

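```bash
cat >> h.py <<'E'
def tri(a,b):
    Ps=[]
    for n in ('top','scene'):
        K,R,t=cam(n); Ps.append(K@np.c_[R,t])
    X=cv2.triangulatePoints(Ps[0],Ps[1],np.array(a,float).reshape(2,1),np.array(b,float).reshape(2,1)); X=(X[:3]/X[3])[:,0]
    return X, [proj('top',X)-a, proj('scene',X)-b]
E
python3 - <<'E'
from h import *
print('base',proj('top',(0,0,0)),proj('scene',(0,0,0)))
print(tri((329.3,239),(325.4,194.2)))
for n in('top','scene'):
    im=grab_frame(n); m=masks_of(n,'pin'); 
    for r in m[:3]:
        v,u=np.nonzero(r['pixels']); print(n,r['confidence'],u.min(),u.max(),v.min(),v.max())
        if r['confidence']>.5 or 1:
            print(search_frame(n,'pin')[0])
    s=7;x0,y0=(295,210) if n=='top' else (280,180)
    save(cv2.resize(im[y0:y0+75,x0:x0+100],None,fx=s,fy=s,interpolation=cv2.INTER_CUBIC),n+'pin.png')
    print(proj(n,(.481,-.046,.149)),proj(n,(.481,-.046,.205)))
E
```

```text
base [310.40905321 416.6608167 ] [441.04627875 199.61835599]
(array([ 0.47652874, -0.04706076,  0.20573419]), [array([ 0.4154036 , -0.33054963]), array([0.42522292, 0.06229802])])
top 0.43 324 336 234 247Traceback (most recent call last):
  File "<stdin>", line 9, in <module>
IndexError: list index out of range
```

```bash
python3 - <<'E'
from ov import *
y=np.radians(2.5)
overlay('top',((.5875,-.135),y),((.458,.2815),0.),'ov3.png',(270,160,450,260),4.4)
overlay('scene',((.5875,-.135),y),None,'ov4.png',(180,170,360,300),4.4)
E
```

```text
(no output)
```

View pics/ov3.png

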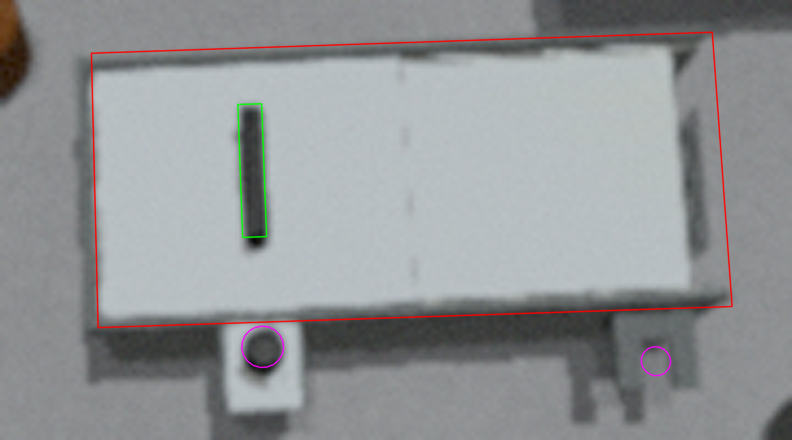

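View pics/ov4.png

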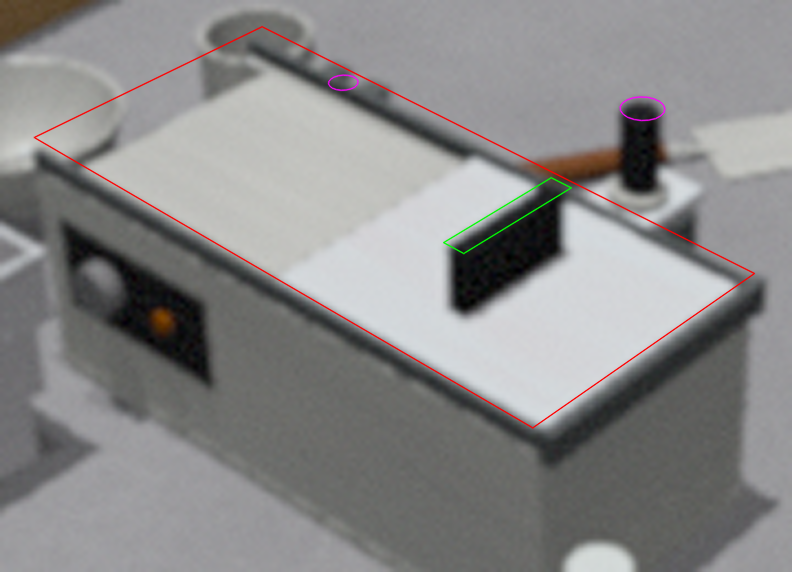

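Call:
drive_tool(
  series=[
    [[0.03, -0.05, 0.05], [0, 0, 7]],
    [[0.13, -0.31, 0.07], [0, 0, 28.2]],
    [[0.13, -0.31, 0.07], [0, 0, 28.2]],
    [[0.13, -0.31, 0.07], [0, 0, 28.2]],
    [[0.13, -0.31, 0.07], [0, 0, 28.2]],
    [[0.13, -0.31, 0.07], [0, 0, 28.2]],
    [[0.13, -0.31, 0.07], [0, 0, 28.2]],
    [[0.13, -0.31, 0.07], [0, 0, 28.2]],
  ],
  fingers=-0.2,
)

```text
time: 2.55
tool_pos: [0.4026, 0.2494, 0.3027]
tool_rot: [0.002, -0.019, 1.0, -0.0]
contact_force: [-0.3, 1.5, 0.0]
gripper_width: 0.601
```

Call:
drive_tool(
  series=[
    [[0.076, -0.3, -0.07], [0, 0, 0]],
    [[0.076, -0.3, -0.07], [0, 0, 0]],
    [[0.076, -0.3, -0.07], [0, 0, 0]],
    [[0.076, -0.3, -0.07], [0, 0, 0]],
    [[0.076, -0.3, -0.07], [0, 0, 0]],
    [[0.076, -0.3, -0.07], [0, 0, 0]],
    [[0.076, -0.3, -0.07], [0, 0, 0]],
    [[0.076, -0.3, -0.07], [0, 0, 0]],
  ],
)

```text
time: 3.35
tool_pos: [0.4765, -0.0481, 0.2301]
tool_rot: [-0.001, -0.02, 1.0, 0.0]
contact_force: [-0.5, -0.6, -0.4]
gripper_width: 0.595
```

```bash
python3 - <<'E'
from h import *
s=6
for n,(x0,y0) in (('top',(270,190)),('scene',(260,120))):
    im=grab_frame(n)
    save(cv2.resize(im[y0:y0+100,x0:x0+130],None,fx=s,fy=s,interpolation=cv2.INTER_CUBIC),n+'a.png')
print(state())
E
```

```text
{'time': 3.45, 'joint_pos': array([-2.52362914e-01, -3.08748924e-01,  1.94191349e+00,  6.76232046e-04,
        1.50902035e+00, -1.86749519e+00]), 'joint_vel': array([ 0.02415344, -0.0140605 , -0.00266414, -0.00052557,  0.00079672,
       -0.00276086]), 'joint_efforts': array([-9.26804356e-01, -2.33413088e+01, -3.71313000e+01, -4.71511460e-02,
       -1.87362061e-02, -5.95137346e-03]), 'tool_pos': array([ 0.47660663, -0.04607601,  0.2312099 ]), 'tool_rot': array([-1.93553029e-04, -2.21451860e-02,  9.99754664e-01,  4.05106426e-04]), 'contact_force': array([-0.2871982 ,  0.59956408, -0.19034353]), 'ft_torque': array([ 0.00059689,  0.0209769 , -0.01413939]), 'gripper_width': 0.5942256442226079}
```

View pics/topa.png

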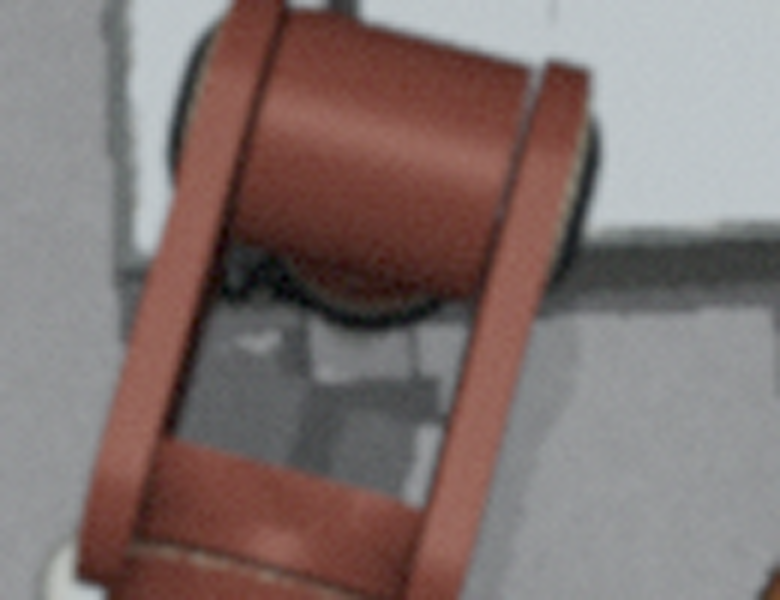

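View pics/scenea.png

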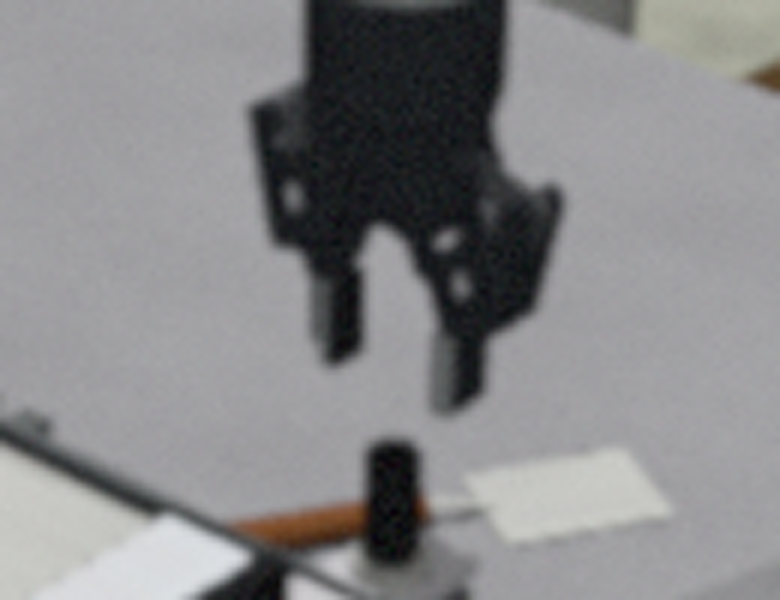

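The open fingers straddle the pin: tips at about (337,360) and (455,405) in the crop, pin top at (393,443). Descending and closing.

Call:
drive_tool(
  series=[
    [[0, 0, -0.035], [0, 0, 0]],
    [[0, 0, -0.067], [0, 0, 0]],
    [[0, 0, -0.067], [0, 0, 0]],
  ],
)

```text
time: 3.75
tool_pos: [0.4735, -0.0443, 0.1598]
tool_rot: [-0.004, -0.023, 1.0, 0.001]
contact_force: [-0.6, -0.6, -0.9]
gripper_width: 0.6
```

Call:
drive_tool(
  series=[
    [[0, 0, 0], [0, 0, 0]],
    [[0, 0, 0], [0, 0, 0]],
    [[0, 0, 0], [0, 0, 0]],
    [[0, 0, 0], [0, 0, 0]],
    [[0, 0, 0], [0, 0, 0]],
  ],
  fingers=1,
)

```text
time: 4.25
tool_pos: [0.478, -0.0465, 0.1668]
tool_rot: [0.002, -0.022, 1.0, 0.0]
contact_force: [0.1, 1.4, 7.4]
gripper_width: 0.265
```

Call:
drive_tool(
  series=[
    [[0, 0, 0.02], [0, 0, 0]],
    [[0, 0, 0.045], [0, 0, 0]],
    [[0, 0, 0.08], [0, 0, 0]],
    [[0, 0, 0.08], [0, 0, 0]],
    [[-0.05, 0, 0.08], [0, 0, 0]],
    [[-0.05, -0.05, 0.08], [0, 0, 0]],
    [[-0.05, -0.1, 0.08], [0, 0, 0]],
    [[-0.05, -0.1, 0.08], [0, 0, 0]],
  ],
)

```text
time: 5.05
tool_pos: [0.4253, -0.1509, 0.2435]
tool_rot: [-0.0, -0.019, 1.0, -0.001]
contact_force: [-0.1, 0.2, 0.0]
gripper_width: 0.266
```

```bash
python3 - <<'E'
from h import *
s=5
for n,(x0,y0) in (('top',(300,190)),('scene',(180,100))):
    im=grab_frame(n)
    save(cv2.resize(im[y0:y0+110,x0:x0+150],None,fx=s,fy=s,interpolation=cv2.INTER_CUBIC),n+'b.png')
    r=place_of(n,'pin'); print(n,[(np.round(x['location'],3).tolist(),round(x['confidence'],2)) for x in r])
    r=place_of(n,'notch'); print(n,[(np.round(x['location'],3).tolist(),round(x['confidence'],2)) for x in r])
print(state()['tool_pos'],state()['gripper_width'],state()['contact_force'])
E
```

```text
top [([0.455, 0.282, 0.004], 0.66)]
top [([0.488, -0.292, 0.115], 0.96), ([0.46, 0.281, -0.0], 0.32)]
scene [([0.428, -0.152, 0.225], 0.49)]
scene [([0.584, -0.043, 0.176], 0.63), ([0.489, -0.292, 0.126], 0.57)]
[ 0.42668874 -0.14569644  0.24390486] 0.26806780905202204 [-0.55756297 -0.60813509 -1.15952696]
```

View pics/topb.png

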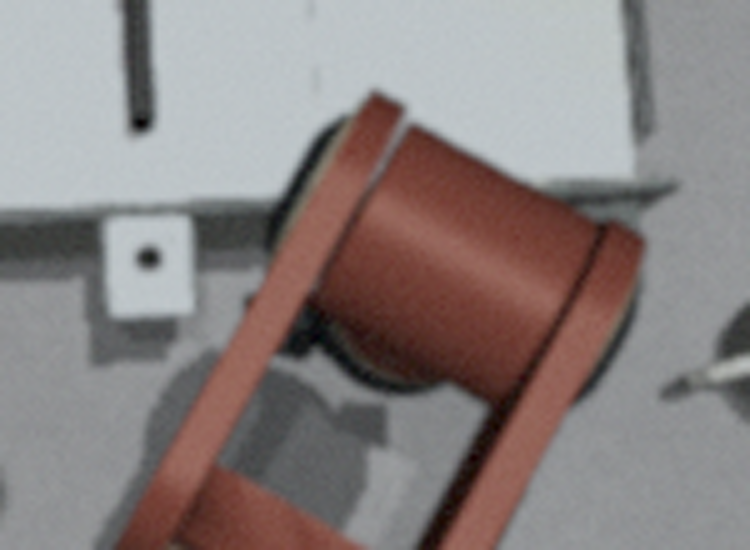

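View pics/sceneb.png

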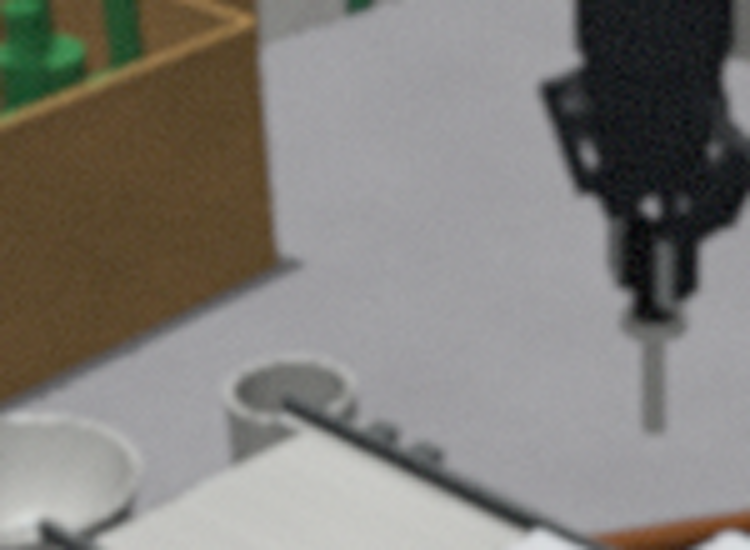

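```bash
python3 - <<'E'
from h import *
print('bore',ray('top',329.8,241.6,.149))
im=cv2.imread('pics/top0.png'); s=12; x0,y0=395,220
for k,S in enumerate([((.586,-.135),np.radians(2.5)),((.590,-.137),np.radians(3))]):
    c=cv2.resize(im[y0:y0+45,x0:x0+60],None,fx=s,fy=s,interpolation=cv2.INTER_CUBIC)
    c=cv2.convertScaleAbs(c,alpha=1.8,beta=-80)
    f=T(*S); off=np.array([x0,y0])
    # half-pixel: pixel centre convention
    off=off-0.5
    poly(c,'top',[f(p) for p in rect(-.133,-.085,-.175,-.125,.12)],(0,0,255),s,off)
    poly(c,'top',[f(p) for p in rect(-.133,-.103,-.159,-.141,.12)],(0,255,0),s,off)
    print(f((-.112,-.15,.12)),f((-.107,.093,.149)))
    cv2.imwrite(f'pics/notch{k}.png',c)
E
```

```text
bore [ 0.4768125 -0.0483507  0.149    ]
[ 0.48064951 -0.2897426   0.12      ] [ 0.47504524 -0.04675579  0.149     ]
[ 0.48600389 -0.29265606  0.12      ] [ 0.4782794 -0.0497274  0.149    ]
```

View pics/notch0.png

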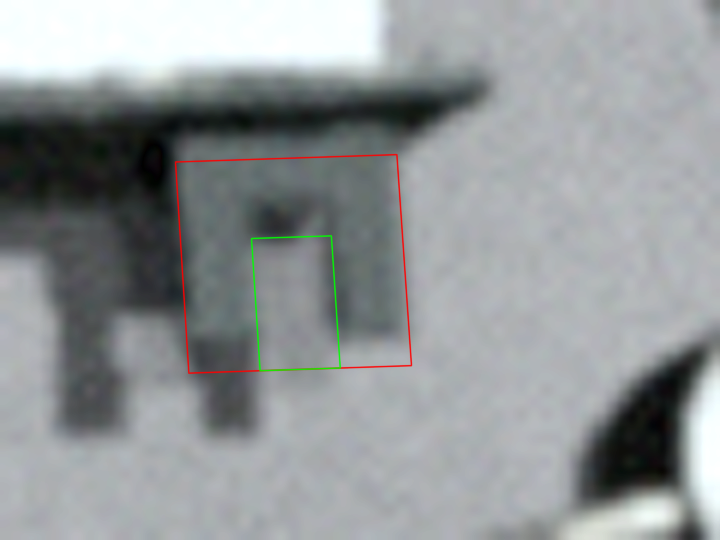

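View pics/notch1.png

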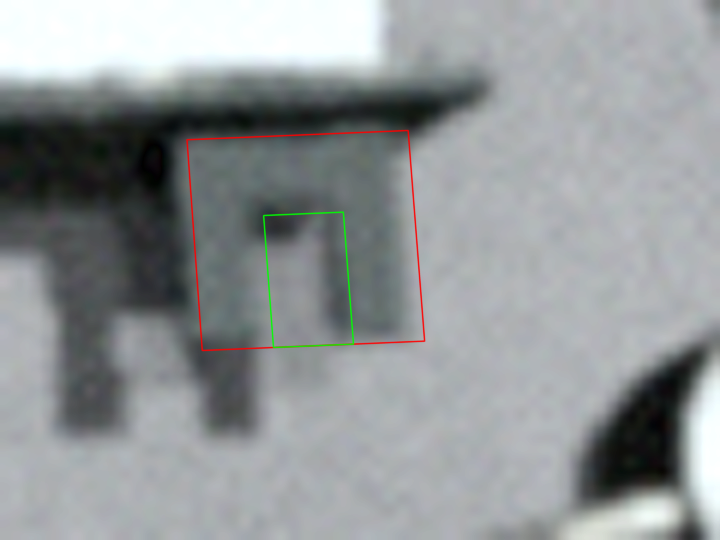

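Call:
drive_tool(
  series=[
    [[0.017, -0.05, 0], [0, 0, 0.6]],
    [[0.017, -0.1, 0], [0, 0, 1.2]],
    [[0.017, -0.1464, -0.02], [0, 0, 1.2]],
    [[0.0174, -0.1464, -0.06], [0, 0, 1.2]],
    [[0.0174, -0.1464, -0.101], [0, 0, 1.2]],
    [[0.0174, -0.1464, -0.101], [0, 0, 1.2]],
    [[0.0174, -0.1464, -0.101], [0, 0, 1.2]],
  ],
)

```text
time: 6.05
tool_pos: [0.4442, -0.292, 0.1431]
tool_rot: [-0.001, -0.033, 0.999, 0.001]
contact_force: [0.1, 0.3, -1.3]
gripper_width: 0.265
```

```bash
python3 - <<'E'
from h import *
s=7
for n,(x0,y0) in (('top',(370,210)),('scene',(180,120))):
    im=grab_frame(n)
    save(cv2.resize(im[y0:y0+80,x0:x0+110],None,fx=s,fy=s,interpolation=cv2.INTER_CUBIC),n+'c.png')
print(state()['tool_pos'],state()['gripper_width'],state()['contact_force'])
E
```

```text
[ 0.44569185 -0.29347516  0.14630099] 0.26392381671517207 [0.36139633 0.04100648 0.30848455]
```

View pics/topc.png

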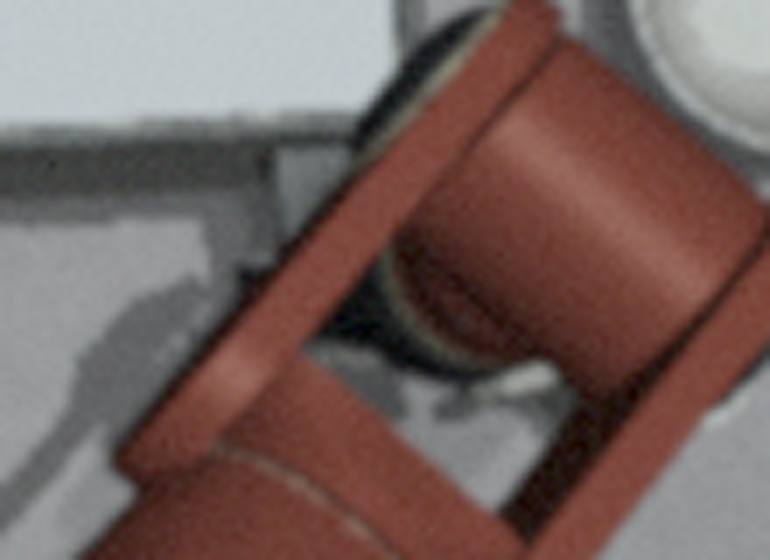

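View pics/scenec.png

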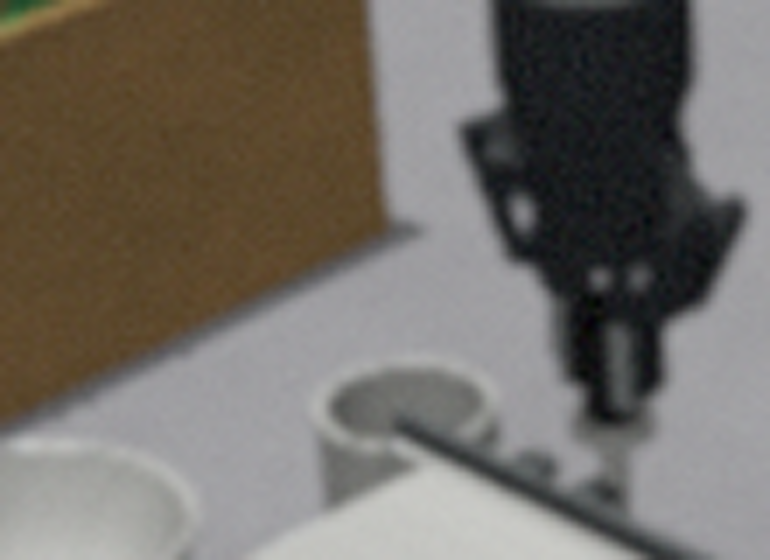

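Call:
drive_tool(
  series=[
    [[0.012, 0.0008, 0], [0, 0, 0]],
    [[0.024, 0.0016, 0], [0, 0, 0]],
    [[0.034, 0.0022, 0], [0, 0, 0]],
    [[0.034, 0.0022, 0], [0, 0, 0]],
  ],
)

```text
time: 6.55
tool_pos: [0.4798, -0.2908, 0.1441]
tool_rot: [0.001, -0.033, 0.999, -0.0]
contact_force: [-0.1, 1.0, -1.1]
gripper_width: 0.263
```

Call:
drive_tool(
  series=[
    [[0.006, 0.0004, 0], [0, 0, 0]],
    [[0.011, 0.0007, 0], [0, 0, 0]],
    [[0.011, 0.0007, 0], [0, 0, 0]],
  ],
)

```text
time: 6.85
tool_pos: [0.4894, -0.2901, 0.1432]
tool_rot: [-0.0, -0.033, 0.999, 0.0]
contact_force: [-0.8, -1.1, -0.6]
gripper_width: 0.267
```

```bash
python3 - <<'E'
from h import *
s=9
n,(x0,y0)='scene',(210,150)
im=grab_frame(n)
save(cv2.resize(im[y0:y0+60,x0:x0+80],None,fx=s,fy=s,interpolation=cv2.INTER_CUBIC),n+'d.png')
st=state();print(st['tool_pos'],st['contact_force'],st['ft_torque'])
E
```

```text
[ 0.48908984 -0.2900945   0.14315715] [ 0.09268013  0.23208305 -1.37428037] [-0.01371919 -0.00842277 -0.03577229]
```

View pics/scened.png

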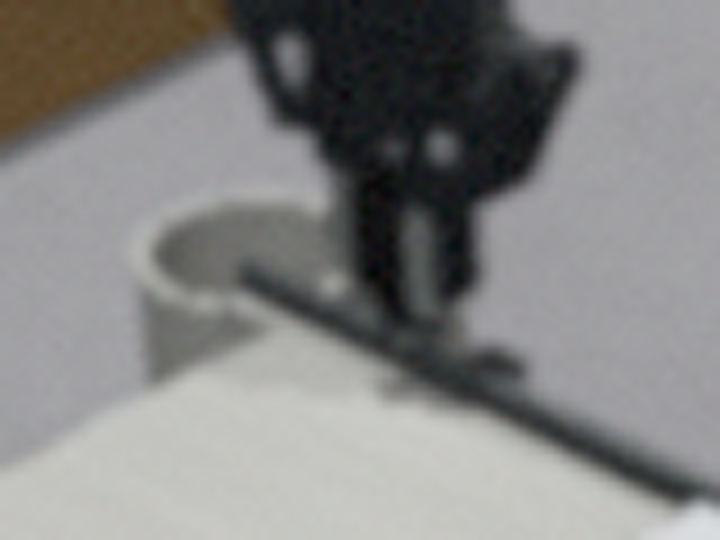

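The pin is over the slot, collar at about (430,325) in the crop, with no contact force. Lowering it.

Call:
drive_tool(
  series=[
    [[0, 0, -0.002], [0, 0, 0]],
    [[0, 0, -0.004], [0, 0, 0]],
    [[0, 0, -0.004], [0, 0, 0]],
  ],
)

```text
time: 7.2
tool_pos: [0.4886, -0.29, 0.1388]
tool_rot: [-0.0, -0.033, 0.999, 0.0]
contact_force: [0.4, 0.8, -2.0]
gripper_width: 0.264
```

Call:
drive_tool(
  series=[
    [[0, 0, -0.002], [0, 0, 0]],
    [[0, 0, -0.003], [0, 0, 0]],
    [[0, 0, -0.003], [0, 0, 0]],
  ],
)

```text
time: 7.5
tool_pos: [0.4893, -0.2906, 0.1379]
tool_rot: [0.0, -0.033, 0.999, -0.0]
contact_force: [-2.2, 0.6, 4.5]
gripper_width: 0.264
```

Call:
drive_tool(
  series=[
    [[0, 0, 0], [0, 0, 0]],
    [[0, 0, 0], [0, 0, 0]],
    [[0, 0, 0], [0, 0, 0]],
    [[0, 0, 0.04], [0, 0, 0]],
    [[0, 0, 0.08], [0, 0, 0]],
    [[0, 0, 0.12], [0, 0, 0]],
    [[-0.02, 0.05, 0.12], [0, 0, 0]],
    [[-0.02, 0.1, 0.12], [0, 0, 0]],
  ],
  fingers=0,
)

```text
time: 8.3
tool_pos: [0.4689, -0.1941, 0.2583]
tool_rot: [0.001, -0.031, 1.0, -0.001]
contact_force: [0.9, 0.1, -0.8]
gripper_width: 0.499
```

Call:
drive_tool(
  series=[
    [[0.05, 0.05, 0.0], [0, 0, 0]],
    [[0.1, 0.1, 0], [0, 0, 0]],
    [[0.115, 0.152, 0], [0, 0, 0]],
    [[0.115, 0.152, 0], [0, 0, 0]],
    [[0.115, 0.152, 0], [0, 0, 0]],
  ],
)

```text
time: 8.8
tool_pos: [0.5854, -0.0375, 0.2558]
tool_rot: [-0.0, -0.036, 0.999, 0.001]
contact_force: [-0.9, -1.1, 0.3]
gripper_width: 0.504
```

```bash
python3 - <<'E'
from h import *
s=7
for n,(x0,y0) in (('top',(370,200)),('scene',(180,120))):
    im=grab_frame(n)
    save(cv2.resize(im[y0:y0+80,x0:x0+110],None,fx=s,fy=s,interpolation=cv2.INTER_CUBIC),n+'e.png')
    for k in ('pin','hatch_grip'):
        r=place_of(n,k); print(n,k,[(np.round(x['location'],3).tolist(),round(x['confidence'],2)) for x in r])
print(state()['tool_pos'],state()['gripper_width'],state()['contact_force'])
E
```

```text
top pin [([0.488, -0.293, 0.118], 0.56)]
top hatch_grip [([0.582, -0.041, 0.176], 0.65)]
scene pin [([0.49, -0.295, 0.117], 0.53)]
scene hatch_grip [([0.584, -0.044, 0.177], 0.62)]
[ 0.58366914 -0.0428979   0.25625449] 0.5004345865422629 [-0.32121386 -0.34045486  0.77698628]
```

View pics/tope.png

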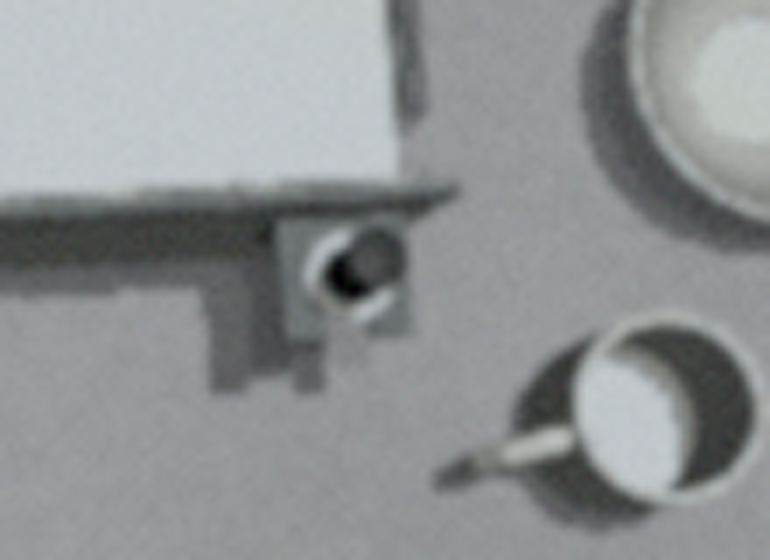

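View pics/scenee.png

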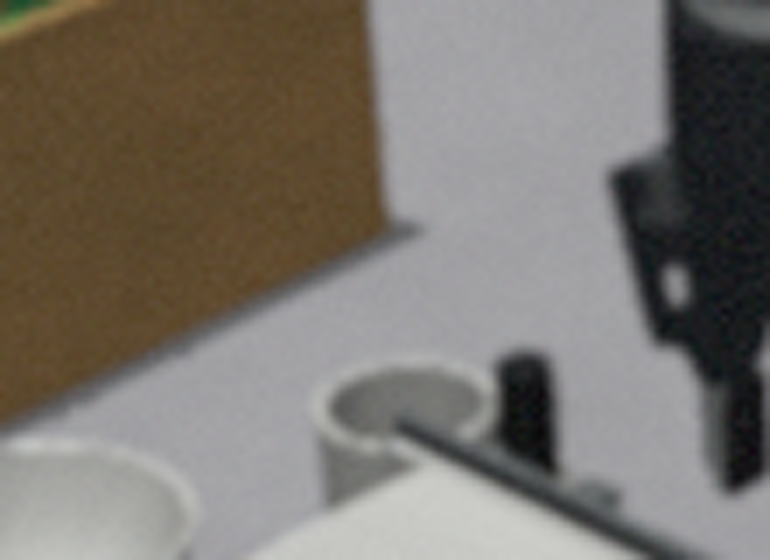

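Pin is upright in the notch, collar around (348,275) in the top crop, and the networks agree: (0.489,-0.294,0.118). Now the hatch handle.

Call:
drive_tool(
  series=[
    [[0, -0.002, -0.05], [0, 0, 0]],
    [[0, -0.002, -0.08], [0, 0, 0]],
    [[0, -0.002, -0.097], [0, 0, 0]],
    [[0, -0.002, -0.097], [0, 0, 0]],
  ],
)

```text
time: 9.5
tool_pos: [0.582, -0.0442, 0.1562]
tool_rot: [-0.003, -0.032, 0.999, 0.001]
contact_force: [0.1, 0.1, -0.0]
gripper_width: 0.501
```

Call:
drive_tool(
  series=[
    [[0, 0, 0], [0, 0, 0]],
    [[0, 0, 0], [0, 0, 0]],
    [[0, 0, 0], [0, 0, 0]],
    [[0, 0, 0], [0, 0, 0]],
  ],
  fingers=1,
)

```text
time: 9.9
tool_pos: [0.5854, -0.0439, 0.162]
tool_rot: [0.002, -0.033, 0.999, -0.0]
contact_force: [-1.6, 0.8, 6.4]
gripper_width: 0.152
```

Call:
drive_tool(
  series=[
    [[0.0013, -0.02, 0], [0, 0, 0]],
    [[0.0032, -0.05, 0], [0, 0, 0]],
    [[0.0052, -0.08, 0], [0, 0, 0]],
    [[0.0071, -0.11, 0], [0, 0, 0]],
    [[0.009, -0.14, 0], [0, 0, 0]],
    [[0.0105, -0.162, 0], [0, 0, 0]],
    [[0.0105, -0.162, 0], [0, 0, 0]],
  ],
)

```text
time: 10.6
tool_pos: [0.5952, -0.2054, 0.1621]
tool_rot: [0.001, -0.032, 0.999, 0.002]
contact_force: [-4.8, 7.1, 9.1]
gripper_width: 0.155
```

Call:
drive_tool(
  series=[
    [[0.0, -0.004, 0], [0, 0, 0]],
    [[0, -0.004, 0], [0, 0, 0]],
  ],
)

```text
time: 10.8
tool_pos: [0.5952, -0.2054, 0.1621]
tool_rot: [0.0, -0.033, 0.999, 0.004]
contact_force: [-6.0, 18.1, 11.0]
gripper_width: 0.152
```

Call:
drive_tool(
  series=[
    [[0, 0, 0], [0, 0, 0]],
    [[0, 0, 0], [0, 0, 0]],
    [[0, 0, 0.03], [0, 0, 0]],
    [[0, 0, 0.08], [0, 0, 0]],
    [[0, 0.02, 0.12], [0, 0, 0]],
    [[-0.05, 0.07, 0.13], [0, 0, 0]],
    [[-0.1, 0.12, 0.13], [0, 0, 0]],
    [[-0.12, 0.16, 0.13], [0, 0, 0]],
  ],
  fingers=0,
)

```text
time: 11.6
tool_pos: [0.4943, -0.0786, 0.2897]
tool_rot: [0.001, -0.032, 0.999, -0.001]
contact_force: [0.4, 0.7, 0.9]
gripper_width: 0.5
```

```bash
python3 - <<'E'
from h import *
for n in ('top','scene'):
    im=grab_frame(n); save(im,n+'f.png')
    for k in ('hatch_grip','well','caddy','muddler0'):
        r=place_of(n,k); print(n,k,[(np.round(x['location'],3).tolist(),round(x['confidence'],2)) for x in r])
print(state()['tool_pos'],state()['contact_force'])
E
```

```text
top hatch_grip [([0.591, -0.207, 0.174], 0.62)]
top well [([0.582, -0.04, 0.009], 0.58)]
top caddy [([0.459, 0.281, -0.001], 0.88), ([0.357, 0.068, 0.002], 0.4)]
top muddler0 [([0.362, 0.277, 0.007], 0.7), ([0.412, 0.282, 0.005], 0.62), ([0.434, 0.179, -0.001], 0.58), ([0.455, 0.285, 0.005], 0.48), ([0.282, 0.309, 0.003], 0.45), ([0.376, 0.188, -0.002], 0.44), ([0.554, 0.286, 0.007], 0.41)]
scene hatch_grip [([0.596, -0.21, 0.176], 0.59)]
scene well [([0.586, -0.038, 0.007], 0.63), ([0.589, -0.491, -0.004], 0.16)]
scene caddy []
scene muddler0 [([0.283, 0.308, -0.001], 0.97), ([0.372, 0.19, 0.0], 0.97), ([0.432, 0.175, -0.002], 0.8)]
[ 0.49574027 -0.07953478  0.28851636] [-0.6891538  -0.47261544 -0.19131017]
```

View pics/topf.png

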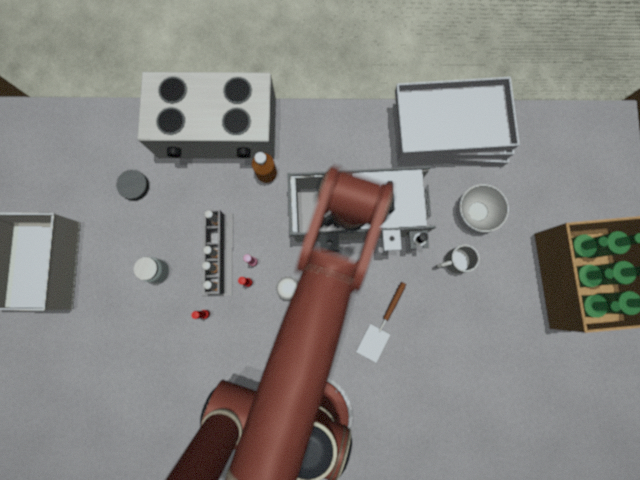

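View pics/scenef.png

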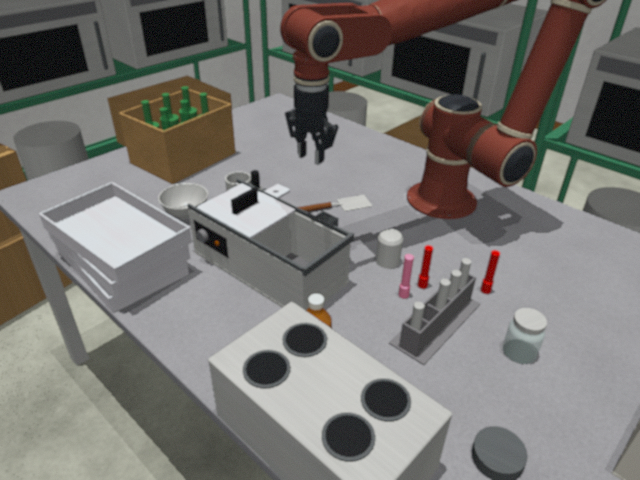

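```bash
python3 - <<'E'
from h import *
s=7
im=cv2.imread('pics/topf.png');x0,y0=190,200
c=cv2.resize(im[y0:y0+105,x0:x0+75],None,fx=5.5,fy=5.5,interpolation=cv2.INTER_CUBIC)
im=cv2.imread('pics/scenef.png');x0,y0=390,245
d=cv2.resize(im[y0:y0+115,x0:x0+100],None,fx=5,fy=5,interpolation=cv2.INTER_CUBIC)
h=max(c.shape[0],d.shape[0]); o=np.zeros((h,c.shape[1],3),np.uint8);o[:c.shape[0]]=c
cv2.imwrite('pics/cad.png',c);cv2.imwrite('pics/cads.png',d)
E
```

```text
(no output)
```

View pics/cad.png

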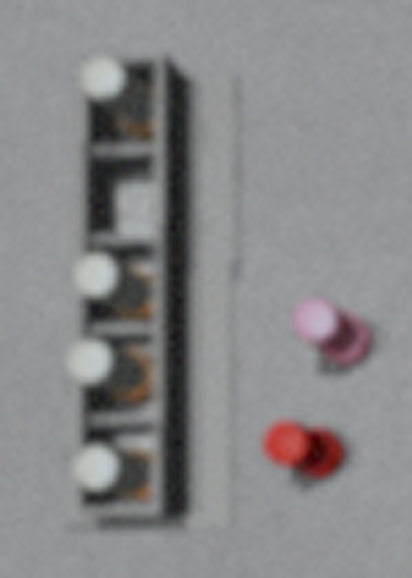

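View pics/cads.png

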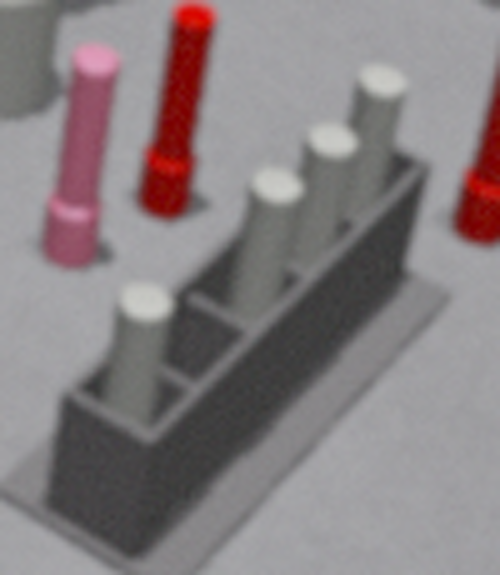

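The four steel-grey muddlers stand in the caddy at crop pixels (102,77), (96,274), (91,361), (97,467), with wooden heads visible. The pink (318,318) and red (288,442) ones stand outside the caddy and are excluded.

```bash
python3 - <<'E'
from h import *
a=[(102,77),(96,274),(91,361),(97,467)]; b=[(147,302),(277,187),(331,140),(382,82)]
for p,q in zip(a,b):
    X,e=tri(np.array(p)/5.5+(190,200)-.4,np.array(q)/5+(390,245)-.4); print(X.round(4),np.round(e,1).tolist())
E
```

```text
[0.5541 0.2843 0.1228] [[-0.1, 0.1], [-0.1, -0.0]]
[0.4557 0.2829 0.1219] [[-0.1, 0.1], [-0.1, -0.0]]
[0.413  0.283  0.1225] [[-0.1, 0.0], [-0.1, 0.0]]
[0.3615 0.2777 0.1223] [[-0.1, 0.0], [-0.1, 0.0]]
```

Call:
drive_tool(
  series=[
    [[0.012, 0.049, 0], [0, 0, 0]],
    [[0.08, 0.331, -0.07], [0, 0, -3]],
    [[0.08, 0.331, -0.07], [0, 0, -3]],
    [[0.08, 0.331, -0.07], [0, 0, -3]],
    [[0.08, 0.331, -0.07], [0, 0, -3]],
    [[0.08, 0.331, -0.07], [0, 0, -3]],
    [[0.08, 0.331, -0.07], [0, 0, -3]],
    [[0.08, 0.331, -0.07], [0, 0, -3]],
  ],
  fingers=-0.1,
)

```text
time: 12.9
tool_pos: [0.5748, 0.2564, 0.215]
tool_rot: [-0.002, -0.009, 1.0, 0.0]
contact_force: [0.6, -0.2, 0.1]
gripper_width: 0.55
```

```bash
python3 - <<'E'
from h import *
print(state()['tool_pos'])
for n in ('scene','top'):
    im=grab_frame(n); 
    for k in ('caddy',):
        r=place_of(n,k); print(n,k,[(np.round(x['location'],3).tolist(),round(x['confidence'],2)) for x in r])
    if n=='scene':
        x0,y0=380,190;save(cv2.resize(im[y0:y0+180,x0:x0+160],None,fx=4,fy=3.3),'g1.png')
E
```

```text
[0.57483588 0.25639811 0.21499975]
scene caddy [([0.456, 0.28, 0.005], 0.6), ([0.357, 0.068, 0.0], 0.22)]
top caddy [([0.458, 0.28, -0.001], 0.79)]
```

View pics/g1.png

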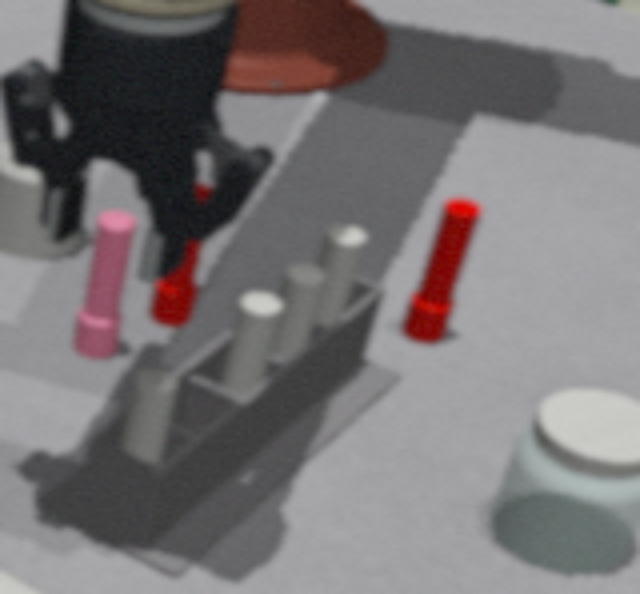

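```bash
python3 - <<'E'
from h import *
s=state();print(s['tool_pos'],s['joint_vel'].round(2),s['joint_pos'])
E
```

```text
[0.57573698 0.2514412  0.21886616] [-0.01 -0.02  0.    0.   -0.    0.  ] [ 2.93565722e-01  6.79780904e-02  1.61781346e+00 -4.15371550e-04
  1.45576467e+00 -1.28908125e+00]
```

Call:
drive_tool(
  series=[
    [[-0.021, 0.033, -0.02], [0, 0, 0]],
    [[-0.021, 0.033, -0.05], [0, 0, 0]],
    [[-0.021, 0.033, -0.09], [0, 0, 0]],
    [[-0.021, 0.033, -0.13], [0, 0, 0]],
    [[-0.021, 0.033, -0.13], [0, 0, 0]],
  ],
)

```text
time: 13.6
tool_pos: [0.5502, 0.2822, 0.0826]
tool_rot: [-0.005, -0.005, 1.0, -0.002]
contact_force: [-1.2, -0.1, -0.7]
gripper_width: 0.55
```

Call:
drive_tool(
  series=[
    [[0, 0, 0], [0, 0, 0]],
    [[0, 0, 0], [0, 0, 0]],
    [[0, 0, 0], [0, 0, 0]],
    [[0, 0, 0], [0, 0, 0]],
  ],
  fingers=1,
)

```text
time: 14.0
tool_pos: [0.5563, 0.2857, 0.0921]
tool_rot: [0.003, -0.006, 1.0, 0.001]
contact_force: [0.6, -1.6, 5.9]
gripper_width: 0.241
```

Call:
drive_tool(
  series=[
    [[0, 0, 0.05], [0, 0, 0]],
    [[0, 0, 0.1], [0, 0, 0]],
    [[0, 0, 0.15], [0, 0, 0]],
    [[0.01, -0.03, 0.19], [0, 0, 0]],
    [[0.079, -0.32, 0.19], [0, 0, 3]],
    [[0.079, -0.32, 0.19], [0, 0, 3]],
    [[0.079, -0.32, 0.19], [0, 0, 3]],
    [[0.079, -0.32, 0.19], [0, 0, 3]],
  ],
)

```text
time: 14.8
tool_pos: [0.6105, 0.0597, 0.2793]
tool_rot: [0.001, -0.033, 0.999, 0.0]
contact_force: [-0.1, 0.9, -1.2]
gripper_width: 0.237
```

```bash
python3 - <<'E'
from h import *
im=grab_frame('scene'); x0,y0=300,100; save(cv2.resize(im[y0:y0+260,x0:x0+230],None,fx=2.6,fy=2.3),'g2.png')
s=state();print(s['tool_pos'],s['gripper_width'])
E
```

```text
[0.61199796 0.05205113 0.27906428] 0.23903492014030192
```

View pics/g2.png

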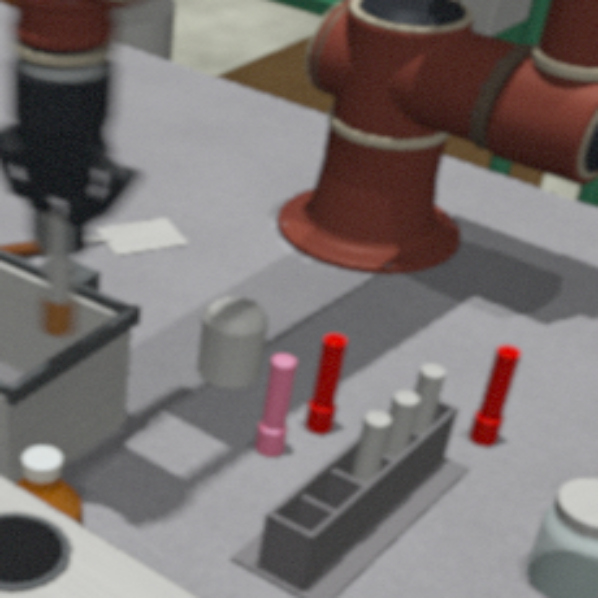

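Call:
drive_tool(
  series=[
    [[0.011, -0.045, 0], [0, 0, 0]],
    [[0.022, -0.088, 0], [0, 0, 0]],
    [[0.022, -0.088, 0], [0, 0, 0]],
    [[0.022, -0.088, -0.03], [0, 0, 0]],
    [[0.022, -0.088, -0.07], [0, 0, 0]],
    [[0.022, -0.088, -0.07], [0, 0, 0]],
  ],
)

```text
time: 15.45
tool_pos: [0.6284, -0.0253, 0.2016]
tool_rot: [-0.006, -0.033, 0.999, 0.001]
contact_force: [-1.6, 0.4, -2.5]
gripper_width: 0.241
```

```bash
python3 - <<'E'
from h import *
s=5
for n,(x0,y0) in (('top',(270,140)),('scene',(240,130))):
    im=grab_frame(n)
    save(cv2.resize(im[y0:y0+110,x0:x0+150],None,fx=s,fy=s,interpolation=cv2.INTER_CUBIC),n+'h.png')
s=state();print(s['tool_pos'],s['contact_force'])
E
```

```text
[ 0.63177564 -0.0258235   0.20815826] [ 1.20829247  0.02193715 -0.72774594]
```

View pics/sceneh.png

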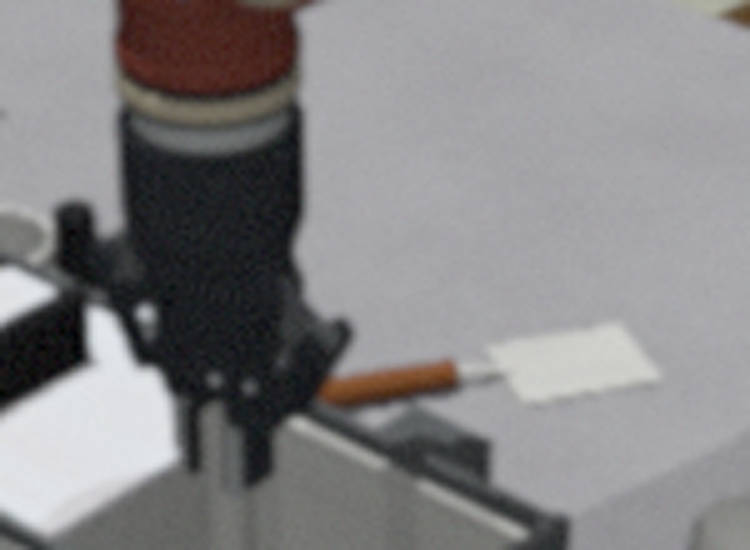

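Call:
drive_tool(
  series=[
    [[0.002, -0.008, -0.03], [0, 0, 0]],
    [[0.002, -0.008, -0.065], [0, 0, 0]],
    [[0.002, -0.008, -0.095], [0, 0, 0]],
    [[0.002, -0.008, -0.108], [0, 0, 0]],
    [[0.002, -0.008, -0.113], [0, 0, 0]],
    [[0.002, -0.008, -0.113], [0, 0, 0]],
  ],
)

```text
time: 16.15
tool_pos: [0.6358, -0.0347, 0.0977]
tool_rot: [0.002, -0.033, 0.999, -0.0]
contact_force: [-0.5, 0.5, -0.6]
gripper_width: 0.241
```

Call:
drive_tool(
  series=[
    [[0, 0, -0.002], [0, 0, 0]],
    [[0, 0, -0.004], [0, 0, 0]],
    [[0, 0, -0.004], [0, 0, 0]],
  ],
)

```text
time: 16.45
tool_pos: [0.6368, -0.035, 0.0961]
tool_rot: [0.003, -0.033, 0.999, -0.0]
contact_force: [-2.6, 0.5, 7.4]
gripper_width: 0.235
```

Call:
drive_tool(
  series=[
    [[0, 0, 0.001], [0, 0, 0]],
    [[0, 0, 0.002], [0, 0, 0]],
    [[0, 0, 0.002], [0, 0, 0]],
    [[0, 0, 0.02], [0, 0, 0]],
    [[0, 0, 0.06], [0, 0, 0]],
    [[0, 0, 0.1], [0, 0, 0]],
    [[0, 0, 0.14], [0, 0, 0]],
  ],
  fingers=0.2,
)

```text
time: 17.15
tool_pos: [0.6342, -0.0346, 0.2342]
tool_rot: [0.0, -0.033, 0.999, -0.0]
contact_force: [0.7, 0.0, 0.3]
gripper_width: 0.397
```

Call:
drive_tool(
  series=[
    [[0, 0, 0.03], [0, 0, 0]],
    [[-0.06, 0.13, 0.03], [0, 0, -3]],
    [[-0.06, 0.13, 0.03], [0, 0, -3]],
    [[-0.06, 0.13, 0.03], [0, 0, -3]],
    [[-0.06, 0.13, 0.03], [0, 0, -3]],
  ],
  fingers=-0.1,
)

```text
time: 17.65
tool_pos: [0.5727, 0.0993, 0.2632]
tool_rot: [0.001, -0.009, 1.0, 0.001]
contact_force: [-0.2, -0.7, -0.3]
gripper_width: 0.547
```

```bash
cat > look.py <<'E'
from h import *
import sys
tag=sys.argv[1]
a=grab_frame('top');b=grab_frame('scene')
A=cv2.resize(a[160:260,200:360],(480,300),interpolation=cv2.INTER_CUBIC) if False else None
w=cv2.resize(b[180:320,260:380],(480,560),interpolation=cv2.INTER_CUBIC)
t1=cv2.resize(a[160:250,275:375],(400,360),interpolation=cv2.INTER_CUBIC)
save(w,tag+'_sw.png'); save(np.r_[cv2.resize(a[160:250,275:375],(400,280)),cv2.resize(a[200:304,190:338],(400,280))],tag+'_t.png')
save(np.c_[w,np.r_[cv2.resize(a[160:250,275:375],(320,280)),cv2.resize(a[200:304,190:309],(320,280))]],tag+'.png')
r=place_of('top','caddy'); print([(np.round(x['location'],3).tolist(),round(x['confidence'],2)) for x in r])
r=place_of('top','muddler0'); print([(np.round(x['location'],3).tolist(),round(x['confidence'],2)) for x in r])
s=state();print(s['time'],s['tool_pos'],s['contact_force'])
E
python3 look.py L1
```

```text
Traceback (most recent call last):
  File "look.py", line 9, in <module>
    save(np.c_[w,np.r_[cv2.resize(a[160:250,275:375],(320,280)),cv2.resize(a[200:304,190:309],(320,280))]],tag+'.png')
         ~~~~~^^^^^^^^^^^^^^^^^^^^^^^^^^^^^^^^^^^^^^^^^^^^^^^^^^^^^^^^^^^^^^^^^^^^^^^^^^^^^^^^^^^^^^^^^^^^
ValueError: all the input array dimensions except for the concatenation axis must match exactly, but along dimension 1, the array at index 0 has size 480 and the array at index 1 has size 320
```

```bash
cat > look.py <<'E'
from h import *
import sys
tag=sys.argv[1]
a=grab_frame('top');b=grab_frame('scene')
w=cv2.resize(b[180:320,260:380],(480,560),interpolation=cv2.INTER_CUBIC)
save(np.hstack([w,np.vstack([cv2.resize(a[160:250,275:375],(320,280)),cv2.resize(a[200:304,190:309],(320,280))])]),tag+'.png')
save(a,tag+'_top.png');save(b,tag+'_scene.png')
r=place_of('top','caddy'); print([(np.round(x['location'],3).tolist(),round(x['confidence'],2)) for x in r])
r=place_of('top','muddler0'); print([(np.round(x['location'],3).tolist(),round(x['confidence'],2)) for x in r])
s=state();print(s['time'],s['tool_pos'],s['contact_force'])
E
python3 look.py L1
```

```text
[([0.456, 0.282, -0.002], 0.7)]
[([0.639, -0.035, 0.009], 0.64), ([0.28, 0.305, 0.001], 0.64), ([0.453, 0.288, 0.005], 0.58), ([0.41, 0.285, 0.001], 0.45), ([0.362, 0.276, 0.004], 0.44), ([0.595, -0.496, -0.001], 0.28)]
17.95 [0.57486037 0.09425254 0.26169982] [ 0.42565625 -0.03613351  0.62452696]
```

View pics/L1.png

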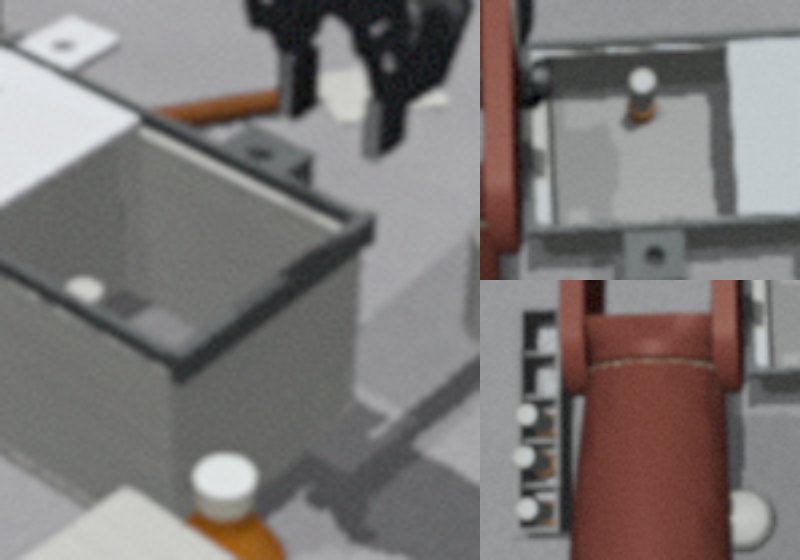

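The first muddler stands upright in the well (scene crop (84,290), top crop (641,82)) and the caddy hasn't moved. Next is the one at (0.456,0.283).

Call:
drive_tool(
  series=[
    [[-0.119, 0.189, -0.04], [0, 0, 0]],
    [[-0.119, 0.189, -0.04], [0, 0, 0]],
    [[-0.119, 0.189, -0.04], [0, 0, 0]],
    [[-0.119, 0.189, -0.04], [0, 0, 0]],
    [[-0.119, 0.189, -0.04], [0, 0, 0]],
    [[-0.119, 0.189, -0.04], [0, 0, 0]],
    [[-0.119, 0.189, -0.04], [0, 0, 0]],
    [[-0.119, 0.189, -0.04], [0, 0, 0]],
  ],
)

```text
time: 18.75
tool_pos: [0.4565, 0.2833, 0.2219]
tool_rot: [0.0, -0.006, 1.0, -0.0]
contact_force: [1.2, -0.9, -0.8]
gripper_width: 0.55
```

```bash
python3 - <<'E'
from h import *
im=grab_frame('scene'); x0,y0=380,190;save(cv2.resize(im[y0:y0+180,x0:x0+160],None,fx=4,fy=3.3),'g3.png')
s=state();print(s['tool_pos'],s['contact_force'])
E
```

```text
[0.45653099 0.28325327 0.22190022] [ 0.75431687  0.1013598  -0.05248131]
```

View pics/g3.png

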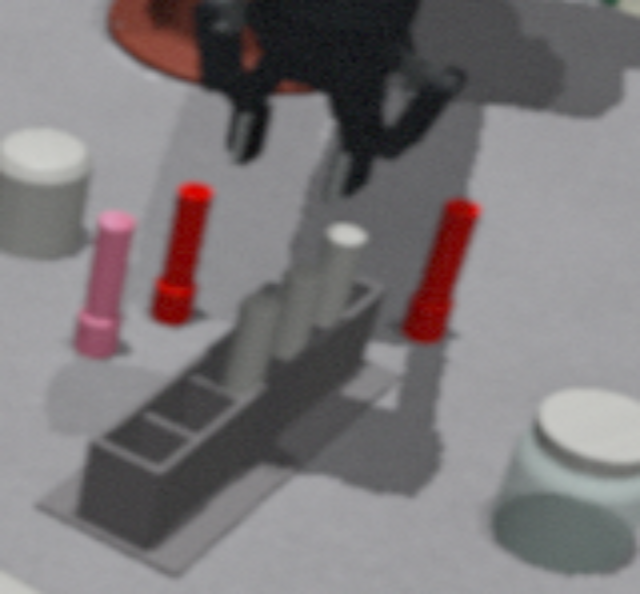

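Call:
drive_tool(
  series=[
    [[0, 0, -0.05], [0, 0, 0]],
    [[0, 0, -0.09], [0, 0, 0]],
    [[0, 0, -0.12], [0, 0, 0]],
    [[0, 0, -0.133], [0, 0, 0]],
    [[0, 0, -0.133], [0, 0, 0]],
  ],
)

```text
time: 19.3
tool_pos: [0.4808, 0.2901, 0.1181]
tool_rot: [0.029, -0.007, 1.0, 0.007]
contact_force: [9.0, -2.9, 73.6]
gripper_width: 0.552
```

Call:
drive_tool(
  series=[
    [[0, 0, 0], [0, 0, 0]],
    [[0, 0, 0], [0, 0, 0]],
    [[0, 0, 0], [0, 0, 0]],
    [[0, 0, 0], [0, 0, 0]],
  ],
  fingers=1,
)

```text
time: 19.7
tool_pos: [0.4831, 0.2902, 0.1194]
tool_rot: [0.033, -0.006, 0.999, 0.009]
contact_force: [16.8, -5.5, 71.6]
gripper_width: -0.003
```

The descent was blocked, so the caddy may have been knocked aside. Backing off to look.

Call:
drive_tool(
  series=[
    [[0, 0, 0.05], [0, 0, 0]],
    [[0, 0, 0.1], [0, 0, 0]],
    [[0, 0, 0.15], [0, 0, 0]],
    [[0.04, -0.04, 0.15], [0, 0, 0]],
    [[0.08, -0.08, 0.15], [0, 0, 0]],
    [[0.08, -0.1, 0.15], [0, 0, 0]],
  ],
)

```text
time: 20.3
tool_pos: [0.5386, 0.1812, 0.2397]
tool_rot: [0.001, -0.005, 1.0, -0.0]
contact_force: [-0.1, -0.2, -0.7]
gripper_width: 0.004
```

```bash
python3 - <<'E'
from h import *
a=grab_frame('top');b=grab_frame('scene')
save(a,'k_top.png');save(b,'k_scene.png')
save(np.hstack([cv2.resize(a[190:310,185:285],(400,480),interpolation=cv2.INTER_CUBIC),cv2.resize(b[220:360,380:500],(400,480),interpolation=cv2.INTER_CUBIC)]),'k.png')
for n in('top','scene'):
  for k in('caddy','muddler0'):
    r=place_of(n,k); print([(np.round(x['location'],3).tolist(),round(x['confidence'],2)) for x in r])
s=state();print(s['time'],s['tool_pos'],s['contact_force'])
E
```

```text
[]
[([0.635, -0.035, 0.01], 0.61), ([0.432, 0.176, 0.003], 0.59), ([0.281, 0.304, 0.002], 0.52)]
[([0.45, 0.275, 0.002], 0.72)]
[([0.442, 0.267, 0.006], 0.88), ([0.434, 0.174, -0.002], 0.81), ([0.37, 0.187, -0.001], 0.76), ([0.281, 0.308, -0.0], 0.69)]
20.6 [0.5353155  0.1843867  0.23853359] [ 0.32411357 -0.0241931  -0.03561846]
```

View pics/k.png

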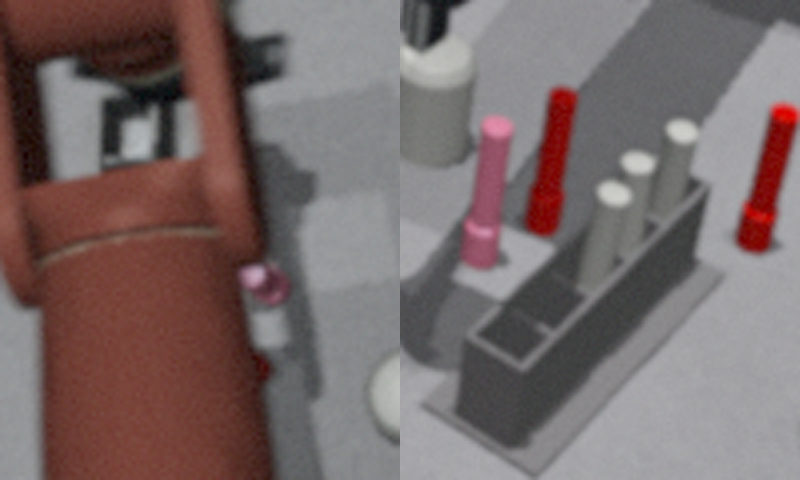

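Call:
drive_tool(
  series=[
    [[0.02, -0.05, 0.02], [0, 0, 0]],
    [[0.04, -0.1, 0.02], [0, 0, 0]],
    [[0.04, -0.15, 0.02], [0, 0, 0]],
    [[0.04, -0.15, 0.02], [0, 0, 0]],
  ],
  fingers=-0.1,
)

```text
time: 21.0
tool_pos: [0.5757, 0.0314, 0.2588]
tool_rot: [0.0, -0.005, 1.0, -0.001]
contact_force: [-0.4, 0.8, -0.3]
gripper_width: 0.553
```

```bash
python3 - <<'E'
from h import *
a=grab_frame('top');b=grab_frame('scene')
save(a,'l_top.png');save(b,'l_scene.png')
save(np.hstack([cv2.resize(a[190:310,185:285],(400,480),interpolation=cv2.INTER_CUBIC),cv2.resize(b[240:360,380:480],(400,480),interpolation=cv2.INTER_CUBIC)]),'l.png')
for n in('top','scene'):
  for k in('caddy','muddler0'):
    r=place_of(n,k); print([(np.round(x['location'],3).tolist(),round(x['confidence'],2)) for x in r])
s=state();print(s['time'],s['tool_pos'],s['contact_force'])
E
```

```text
[([0.45, 0.27, -0.004], 0.84)]
[([0.356, 0.265, 0.006], 0.7), ([0.434, 0.178, -0.0], 0.58), ([0.281, 0.306, -0.001], 0.45), ([0.408, 0.271, 0.004], 0.42), ([0.442, 0.268, 0.002], 0.42), ([0.637, -0.037, 0.011], 0.42), ([0.377, 0.188, -0.001], 0.41), ([0.487, -0.291, 0.117], 0.41)]
[([0.448, 0.27, 0.004], 0.92)]
[([0.434, 0.174, 0.002], 0.92), ([0.443, 0.262, 0.006], 0.65), ([0.283, 0.308, -0.001], 0.63), ([0.373, 0.189, -0.002], 0.58)]
21.3 [0.57507428 0.03617388 0.25841335] [0.07446185 0.79116261 0.15519862]
```

View pics/l.png

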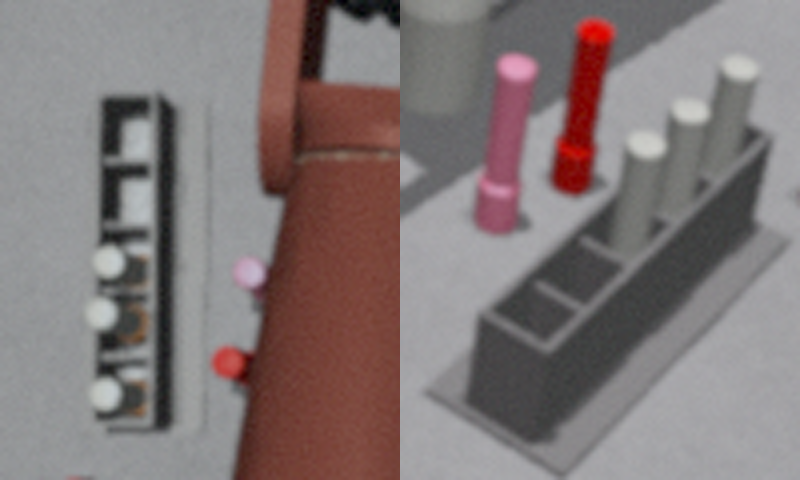

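```bash
python3 - <<'E'
from h import *
a=[(109,263),(101,313),(106,395)]; b=[(245,147),(290,112),(339,69)]
for p,q in zip(a,b):
    X,e=tri(np.array(p)/4+(185,190)-.4,np.array(q)/4+(380,240)-.4); print(X.round(4),np.round(e,1).tolist())
E
```

```text
[0.4418 0.2669 0.1196] [[1.0, -0.6], [1.1, 0.0]]
[0.4066 0.2706 0.1256] [[0.5, -0.3], [0.5, -0.0]]
[0.3513 0.2671 0.1225] [[-0.1, 0.1], [-0.1, 0.0]]
```

Call:
drive_tool(
  series=[
    [[-0.133, 0.2315, -0.04], [0, 0, 0]],
    [[-0.133, 0.2315, -0.04], [0, 0, 0]],
    [[-0.133, 0.2315, -0.04], [0, 0, 0]],
    [[-0.133, 0.2315, -0.04], [0, 0, 0]],
    [[-0.133, 0.2315, -0.04], [0, 0, 0]],
    [[-0.133, 0.2315, -0.04], [0, 0, 0]],
    [[-0.133, 0.2315, -0.04], [0, 0, 0]],
    [[-0.133, 0.2315, -0.06], [0, 0, 0]],
  ],
  fingers=-0.4,
)

```text
time: 22.1
tool_pos: [0.4435, 0.2678, 0.2016]
tool_rot: [0.003, -0.008, 1.0, 0.001]
contact_force: [0.9, 0.7, 0.4]
gripper_width: 0.698
```

```bash
cat > g.py <<'E'
from h import *
import sys
im=grab_frame('scene'); x0,y0=380,190;save(cv2.resize(im[y0:y0+180,x0:x0+160],None,fx=4,fy=3.3),sys.argv[1]+'.png')
r=place_of('scene','caddy'); print([(np.round(x['location'],3).tolist(),round(x['confidence'],2)) for x in r])
s=state();print(s['tool_pos'],s['contact_force'],s['time'])
E
python3 g.py g4
```

```text
[([0.45, 0.268, 0.004], 0.81), ([0.36, 0.067, 0.0], 0.22)]
[0.44090016 0.26554972 0.19617543] [-0.09542328 -0.28721573  0.32863568] 22.2
```

View pics/g4.png

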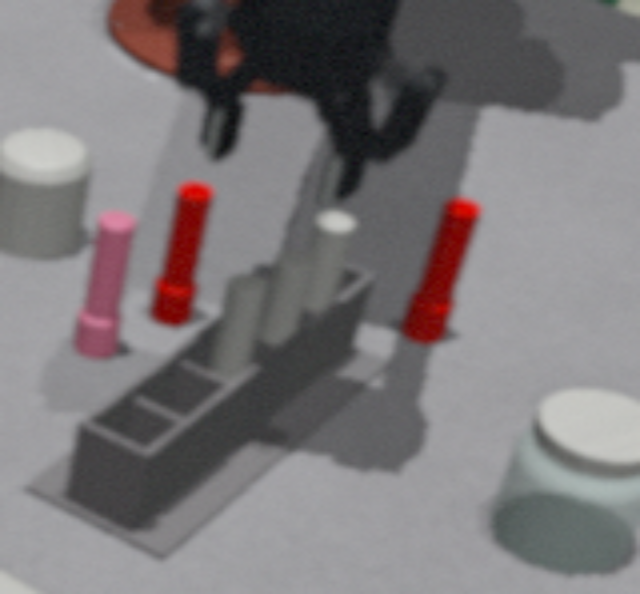

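Call:
drive_tool(
  series=[
    [[0, 0, -0.04], [0, 0, 0]],
    [[0, 0, -0.065], [0, 0, 0]],
    [[0, 0, -0.085], [0, 0, 0]],
    [[0, 0, -0.085], [0, 0, 0]],
  ],
)

```text
time: 22.6
tool_pos: [0.4406, 0.2645, 0.1106]
tool_rot: [-0.003, -0.006, 1.0, -0.001]
contact_force: [0.1, 0.1, -0.4]
gripper_width: 0.7
```

Call:
drive_tool(
  series=[
    [[0, 0, -0.015], [0, 0, 0]],
    [[0, 0, -0.024], [0, 0, 0]],
    [[0, 0, -0.024], [0, 0, 0]],
  ],
)

```text
time: 22.9
tool_pos: [0.4419, 0.2655, 0.0885]
tool_rot: [-0.001, -0.006, 1.0, -0.0]
contact_force: [0.3, -0.0, 0.1]
gripper_width: 0.7
```

Call:
drive_tool(
  series=[
    [[0, 0, 0], [0, 0, 0]],
    [[0, 0, 0], [0, 0, 0]],
    [[0, 0, 0], [0, 0, 0]],
    [[0, 0, 0], [0, 0, 0]],
    [[0, 0, 0], [0, 0, 0]],
  ],
  fingers=1,
)

```text
time: 23.4
tool_pos: [0.443, 0.2662, 0.0904]
tool_rot: [0.001, -0.007, 1.0, 0.0]
contact_force: [-0.1, 0.9, 4.2]
gripper_width: 0.239
```

Call:
drive_tool(
  series=[
    [[0, 0, 0.05], [0, 0, 0]],
    [[0, 0, 0.1], [0, 0, 0]],
    [[0.01, 0, 0.15], [0, 0, 0]],
    [[0.03, -0.03, 0.19], [0, 0, 0]],
    [[0.158, -0.304, 0.19], [0, 0, 3]],
    [[0.158, -0.304, 0.19], [0, 0, 3]],
    [[0.158, -0.304, 0.19], [0, 0, 3]],
    [[0.158, -0.304, 0.19], [0, 0, 3]],
  ],
)

```text
time: 24.2
tool_pos: [0.5558, 0.0555, 0.2778]
tool_rot: [-0.0, -0.033, 0.999, -0.0]
contact_force: [0.7, 0.9, -1.0]
gripper_width: 0.239
```

```bash
python3 - <<'E'
from h import *
grab_frame('scene')
s=state();print(s['tool_pos'],s['gripper_width'])
E
```

```text
[0.55823281 0.04873956 0.27756483] 0.24163001061810013
```

Call:
drive_tool(
  series=[
    [[0.021, -0.043, 0], [0, 0, 0]],
    [[0.042, -0.085, 0], [0, 0, 0]],
    [[0.042, -0.085, 0], [0, 0, 0]],
    [[0.042, -0.085, -0.02], [0, 0, 0]],
    [[0.042, -0.085, -0.02], [0, 0, 0]],
  ],
)

```text
time: 24.75
tool_pos: [0.5957, -0.0271, 0.2546]
tool_rot: [-0.003, -0.032, 0.999, 0.001]
contact_force: [-1.2, -0.2, -1.3]
gripper_width: 0.242
```

```bash
python3 look.py L2
```

```text
[]
[([0.435, 0.181, -0.002], 0.69), ([0.598, -0.026, 0.17], 0.68), ([0.283, 0.307, -0.0], 0.68), ([0.35, 0.266, 0.004], 0.53), ([0.402, 0.271, 0.004], 0.53), ([0.377, 0.187, -0.003], 0.45)]
24.95 [ 0.59758701 -0.02695548  0.2589831 ] [-0.30826033  0.58560774 -1.2795501 ]
```

View pics/L2.png

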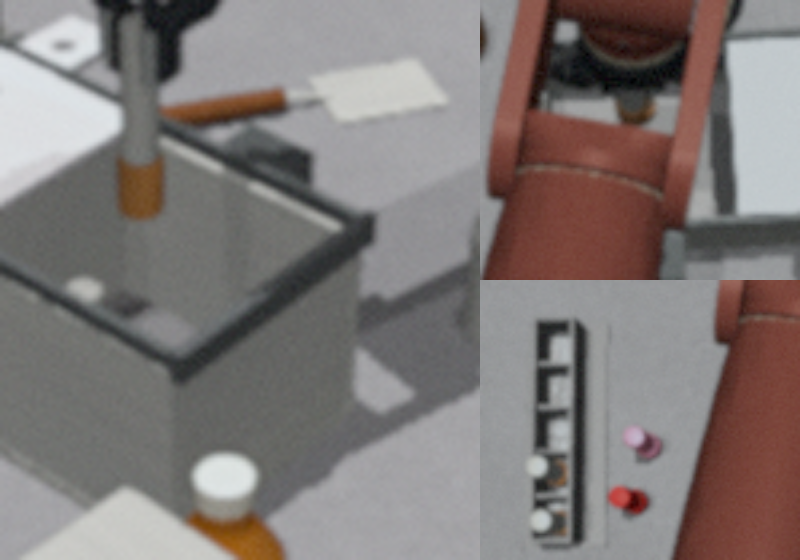

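Call:
drive_tool(
  series=[
    [[0, -0.006, -0.04], [0, 0, 0]],
    [[0, -0.006, -0.08], [0, 0, 0]],
    [[0, -0.006, -0.12], [0, 0, 0]],
    [[0, -0.006, -0.145], [0, 0, 0]],
    [[0, -0.006, -0.158], [0, 0, 0]],
    [[0, -0.006, -0.163], [0, 0, 0]],
    [[0, -0.006, -0.167], [0, 0, 0]],
    [[0, -0.006, -0.167], [0, 0, 0]],
  ],
)

```text
time: 25.75
tool_pos: [0.5996, -0.0337, 0.0946]
tool_rot: [0.002, -0.033, 0.999, -0.0]
contact_force: [-0.8, 0.2, 3.2]
gripper_width: 0.239
```

Floor contact, so releasing.

Call:
drive_tool(
  series=[
    [[0, 0, 0.001], [0, 0, 0]],
    [[0, 0, 0.001], [0, 0, 0]],
    [[0, 0, 0.001], [0, 0, 0]],
    [[0, 0, 0.02], [0, 0, 0]],
    [[0, 0, 0.06], [0, 0, 0]],
    [[0, 0, 0.1], [0, 0, 0]],
    [[0, 0, 0.14], [0, 0, 0]],
  ],
  fingers=0.2,
)

```text
time: 26.45
tool_pos: [0.5973, -0.0337, 0.2326]
tool_rot: [-0.0, -0.033, 0.999, 0.0]
contact_force: [1.1, 0.0, -0.2]
gripper_width: 0.398
```

Call:
drive_tool(
  series=[
    [[0, 0, 0.03], [0, 0, 0]],
    [[-0.06, 0.13, 0.03], [0, 0, -3]],
    [[-0.06, 0.13, 0.03], [0, 0, -3]],
    [[-0.06, 0.13, 0.03], [0, 0, -3]],
    [[-0.06, 0.13, 0.03], [0, 0, -3]],
  ],
  fingers=-0.4,
)

```text
time: 26.95
tool_pos: [0.5359, 0.1, 0.2617]
tool_rot: [0.0, -0.009, 1.0, 0.001]
contact_force: [0.5, -0.5, 0.3]
gripper_width: 0.699
```

```bash
python3 look.py L3
```

```text
[([0.446, 0.268, -0.001], 0.67)]
[([0.6, -0.032, 0.006], 0.6), ([0.351, 0.262, 0.004], 0.46), ([0.282, 0.306, -0.002], 0.46), ([0.402, 0.268, 0.0], 0.41), ([0.635, -0.034, 0.013], 0.4)]
27.15 [0.53797966 0.0955558  0.26130538] [ 0.55970961  0.01544607 -0.21503972]
```

View pics/L3.png

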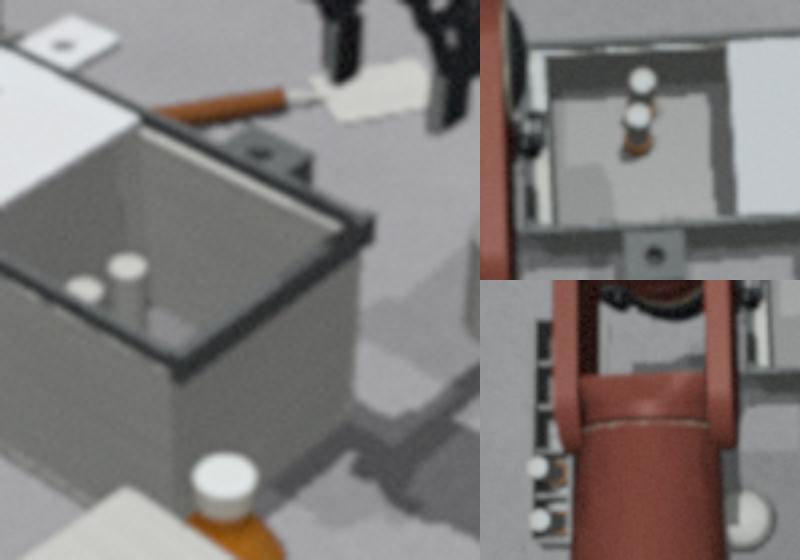

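```bash
python3 - <<'E'
from h import *
print(ray('top',211.2,269.5,.1225),ray('top',212.3,288.8,.1225))
im=cv2.imread('pics/L3_scene.png');cv2.imwrite('pics/l3c.png',cv2.resize(im[240:360,380:500],None,fx=5,fy=5,interpolation=cv2.INTER_CUBIC))
E
```

```text
[0.40172553 0.26876385 0.1225    ] [0.35032701 0.26347142 0.1225    ]
```

View pics/l3c.png

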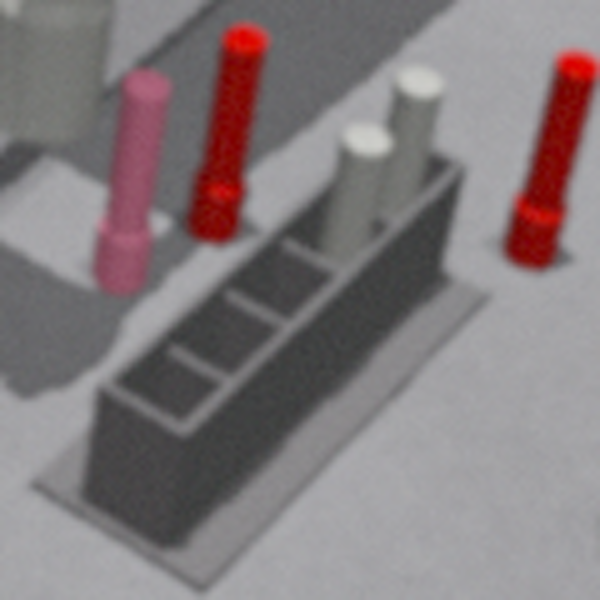

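Call:
drive_tool(
  series=[
    [[-0.1355, 0.1735, -0.04], [0, 0, 0]],
    [[-0.1355, 0.1735, -0.04], [0, 0, 0]],
    [[-0.1355, 0.1735, -0.04], [0, 0, 0]],
    [[-0.1355, 0.1735, -0.04], [0, 0, 0]],
    [[-0.1355, 0.1735, -0.04], [0, 0, 0]],
    [[-0.1355, 0.1735, -0.04], [0, 0, 0]],
    [[-0.1355, 0.1735, -0.06], [0, 0, 0]],
    [[-0.1355, 0.1735, -0.06], [0, 0, 0]],
  ],
)

```text
time: 27.95
tool_pos: [0.402, 0.2681, 0.199]
tool_rot: [-0.002, -0.006, 1.0, -0.001]
contact_force: [-0.2, -0.7, -1.1]
gripper_width: 0.7
```

```bash
python3 g.py g5; python3 - <<'E'
from h import *
for a,b in (((211.2,269.5),(452.6,267.6)),((212.3,288.8),(463.4,256.2))): print(tri(a,b))
E
```

```text
[([0.444, 0.268, 0.002], 0.78), ([0.362, 0.065, 0.0], 0.7)]
[0.40293837 0.26869289 0.20118873] [ 0.02217964 -0.10716787  0.31232049] 28.05
(array([0.40194551, 0.26867588, 0.12173174]), [array([ 0.10443295, -0.06026333]), array([ 0.11090338, -0.00060404])])
(array([0.35010691, 0.26399712, 0.1219927 ]), [array([-0.15563105,  0.08713347]), array([-0.15832816,  0.00259483])])
```

View pics/g5.png

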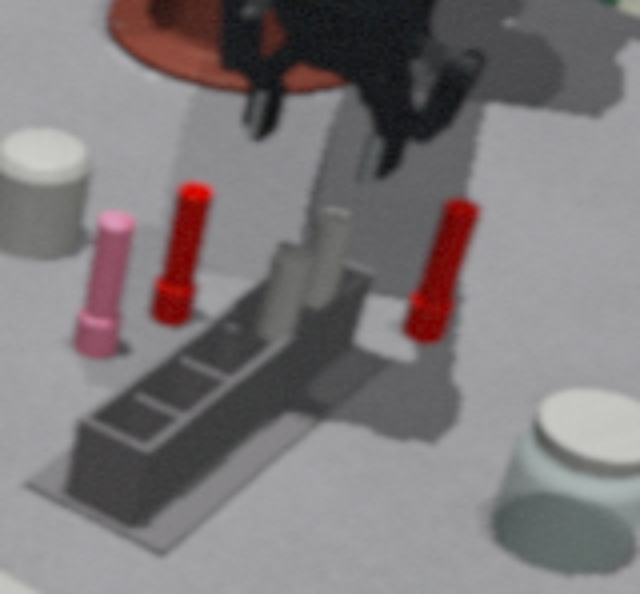

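Call:
drive_tool(
  series=[
    [[0, 0, -0.04], [0, 0, 0]],
    [[0, 0, -0.07], [0, 0, 0]],
    [[0, 0, -0.09], [0, 0, 0]],
    [[0, 0, -0.09], [0, 0, 0]],
  ],
)

```text
time: 28.45
tool_pos: [0.401, 0.2683, 0.1088]
tool_rot: [-0.003, -0.006, 1.0, -0.001]
contact_force: [-0.3, 0.4, 0.5]
gripper_width: 0.702
```

Call:
drive_tool(
  series=[
    [[0, 0, -0.015], [0, 0, 0]],
    [[0, 0, -0.022], [0, 0, 0]],
    [[0, 0, -0.022], [0, 0, 0]],
  ],
)

```text
time: 28.75
tool_pos: [0.402, 0.2696, 0.0889]
tool_rot: [-0.0, -0.006, 1.0, -0.0]
contact_force: [0.1, -0.0, -0.3]
gripper_width: 0.702
```

Call:
drive_tool(
  series=[
    [[0, 0, 0], [0, 0, 0]],
    [[0, 0, 0], [0, 0, 0]],
    [[0, 0, 0], [0, 0, 0]],
    [[0, 0, 0], [0, 0, 0]],
    [[0, 0, 0], [0, 0, 0]],
  ],
  fingers=1,
)

```text
time: 29.25
tool_pos: [0.4028, 0.2702, 0.0903]
tool_rot: [0.001, -0.007, 1.0, 0.0]
contact_force: [0.2, 0.3, 3.6]
gripper_width: 0.244
```

Call:
drive_tool(
  series=[
    [[0, 0, 0.05], [0, 0, 0]],
    [[0, 0, 0.1], [0, 0, 0]],
    [[0.01, 0, 0.15], [0, 0, 0]],
    [[0.03, -0.03, 0.19], [0, 0, 0]],
    [[0.165, -0.306, 0.19], [0, 0, 3]],
    [[0.165, -0.306, 0.19], [0, 0, 3]],
    [[0.165, -0.306, 0.19], [0, 0, 3]],
    [[0.165, -0.306, 0.19], [0, 0, 3]],
  ],
)

```text
time: 30.05
tool_pos: [0.5186, 0.0611, 0.2775]
tool_rot: [-0.0, -0.033, 0.999, 0.0]
contact_force: [0.6, 0.2, -1.6]
gripper_width: 0.238
```

```bash
python3 - <<'E'
from h import *
grab_frame('scene')
s=state();print(s['tool_pos'],s['gripper_width'])
E
```

```text
[0.52115579 0.05458499 0.27727687] 0.23982061880485492
```

Call:
drive_tool(
  series=[
    [[0.022, -0.045, 0], [0, 0, 0]],
    [[0.044, -0.09, 0], [0, 0, 0]],
    [[0.044, -0.09, 0], [0, 0, 0]],
    [[0.044, -0.09, -0.02], [0, 0, 0]],
    [[0.044, -0.09, -0.02], [0, 0, 0]],
  ],
)

```text
time: 30.6
tool_pos: [0.5606, -0.0267, 0.2543]
tool_rot: [-0.003, -0.032, 0.999, 0.001]
contact_force: [-0.5, 0.3, -2.1]
gripper_width: 0.239
```

```bash
python3 look.py L4
```

```text
[([0.448, 0.269, -0.002], 0.92), ([0.594, -0.204, 0.178], 0.28)]
[([0.375, 0.187, 0.002], 0.67), ([0.435, 0.179, 0.003], 0.65), ([0.353, 0.263, 0.004], 0.62), ([0.281, 0.306, 0.003], 0.42), ([0.563, -0.028, 0.168], 0.39)]
30.8 [ 0.5625023  -0.02647469  0.25869283] [-0.20647846  0.18619985 -1.28190449]
```

View pics/L4.png

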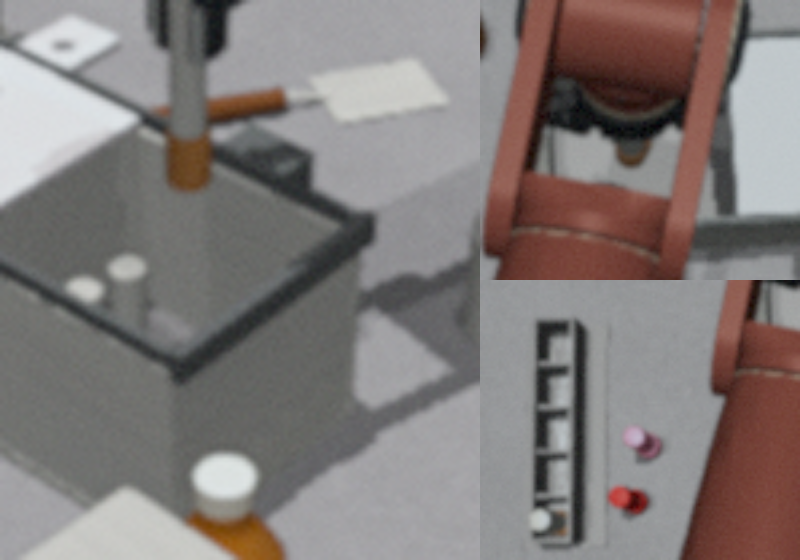

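Call:
drive_tool(
  series=[
    [[0.001, -0.008, -0.04], [0, 0, 0]],
    [[0.001, -0.008, -0.08], [0, 0, 0]],
    [[0.001, -0.008, -0.12], [0, 0, 0]],
    [[0.001, -0.008, -0.145], [0, 0, 0]],
    [[0.001, -0.008, -0.158], [0, 0, 0]],
    [[0.001, -0.008, -0.163], [0, 0, 0]],
    [[0.001, -0.008, -0.167], [0, 0, 0]],
    [[0.001, -0.008, -0.167], [0, 0, 0]],
  ],
)

```text
time: 31.6
tool_pos: [0.5657, -0.0352, 0.0943]
tool_rot: [0.002, -0.033, 0.999, -0.0]
contact_force: [-0.5, 0.6, 3.5]
gripper_width: 0.241
```

Call:
drive_tool(
  series=[
    [[0, 0, 0.001], [0, 0, 0]],
    [[0, 0, 0.001], [0, 0, 0]],
    [[0, 0, 0.001], [0, 0, 0]],
    [[0, 0, 0.02], [0, 0, 0]],
    [[0, 0, 0.06], [0, 0, 0]],
    [[0, 0, 0.1], [0, 0, 0]],
    [[0, 0, 0.14], [0, 0, 0]],
  ],
  fingers=0.2,
)

```text
time: 32.3
tool_pos: [0.5632, -0.0351, 0.2324]
tool_rot: [-0.0, -0.033, 0.999, 0.0]
contact_force: [0.7, -0.3, 0.0]
gripper_width: 0.401
```

Call:
drive_tool(
  series=[
    [[0, 0, 0.03], [0, 0, 0]],
    [[-0.06, 0.13, 0.03], [0, 0, -3]],
    [[-0.06, 0.13, 0.03], [0, 0, -3]],
    [[-0.06, 0.13, 0.03], [0, 0, -3]],
    [[-0.06, 0.13, 0.03], [0, 0, -3]],
  ],
  fingers=-0.4,
)

```text
time: 32.8
tool_pos: [0.5017, 0.0984, 0.2614]
tool_rot: [0.0, -0.009, 1.0, 0.001]
contact_force: [-0.2, -1.5, 0.0]
gripper_width: 0.701
```

```bash
python3 look.py L5
```

```text
[([0.449, 0.269, -0.004], 0.84), ([0.489, -0.288, 0.115], 0.72)]
[([0.279, 0.305, -0.0], 0.68), ([0.603, -0.034, 0.008], 0.63), ([0.637, -0.037, 0.007], 0.61), ([0.564, -0.035, 0.007], 0.47), ([0.35, 0.267, 0.006], 0.45)]
33.0 [0.50380781 0.09420916 0.26104022] [ 0.40718548 -0.57065932 -0.36035029]
```

View pics/L5.png

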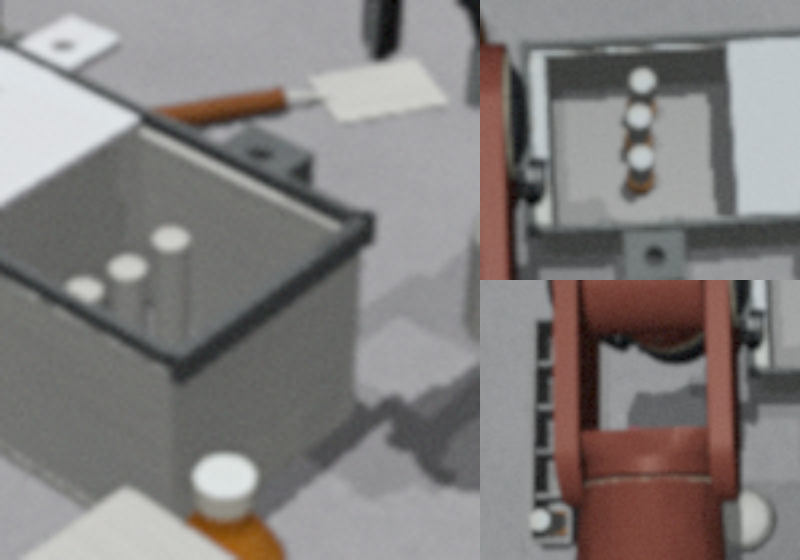

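Three muddlers are standing in the well. Fetching the last one at (0.350,0.264).

Call:
drive_tool(
  series=[
    [[-0.154, 0.17, -0.04], [0, 0, 0]],
    [[-0.154, 0.17, -0.04], [0, 0, 0]],
    [[-0.154, 0.17, -0.04], [0, 0, 0]],
    [[-0.154, 0.17, -0.04], [0, 0, 0]],
    [[-0.154, 0.17, -0.04], [0, 0, 0]],
    [[-0.154, 0.17, -0.04], [0, 0, 0]],
    [[-0.154, 0.17, -0.06], [0, 0, 0]],
    [[-0.154, 0.17, -0.06], [0, 0, 0]],
  ],
)

```text
time: 33.8
tool_pos: [0.3493, 0.2634, 0.1988]
tool_rot: [-0.002, -0.006, 1.0, -0.001]
contact_force: [-0.7, -0.4, -1.3]
gripper_width: 0.699
```

```bash
python3 g.py g6
```

```text
[([0.447, 0.27, 0.001], 0.94), ([0.492, -0.292, 0.118], 0.33)]
[0.35028463 0.26387842 0.20097491] [ 0.15673712 -1.03602498  0.67362402] 33.9
```

View pics/g6.png

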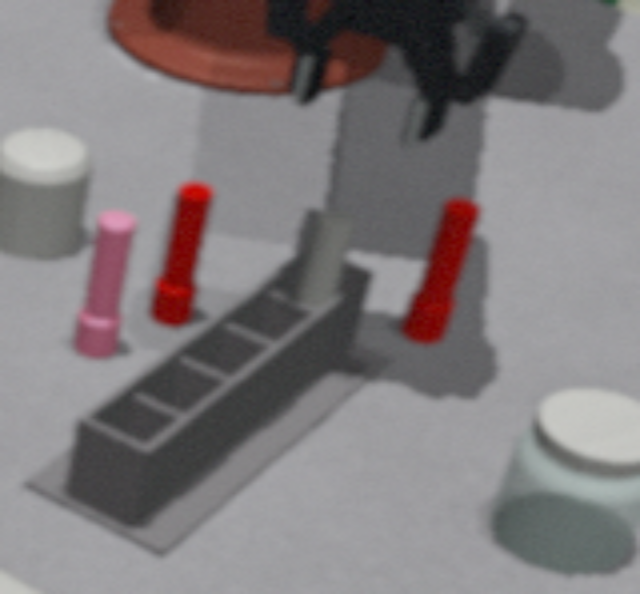

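Call:
drive_tool(
  series=[
    [[0.001, 0.001, -0.04], [0, 0, 0]],
    [[0.001, 0.001, -0.07], [0, 0, 0]],
    [[0.001, 0.001, -0.09], [0, 0, 0]],
    [[0.001, 0.001, -0.09], [0, 0, 0]],
  ],
)

```text
time: 34.3
tool_pos: [0.3495, 0.2643, 0.1086]
tool_rot: [-0.002, -0.006, 1.0, -0.001]
contact_force: [0.0, 0.1, 0.2]
gripper_width: 0.701
```

Call:
drive_tool(
  series=[
    [[0, 0, -0.015], [0, 0, 0]],
    [[0, 0, -0.022], [0, 0, 0]],
    [[0, 0, -0.022], [0, 0, 0]],
  ],
)

```text
time: 34.6
tool_pos: [0.3509, 0.2656, 0.0895]
tool_rot: [-0.0, -0.006, 1.0, -0.0]
contact_force: [-0.2, 0.0, 0.3]
gripper_width: 0.7
```

Call:
drive_tool(
  series=[
    [[0, 0, 0], [0, 0, 0]],
    [[0, 0, 0], [0, 0, 0]],
    [[0, 0, 0], [0, 0, 0]],
    [[0, 0, 0], [0, 0, 0]],
    [[0, 0, 0], [0, 0, 0]],
  ],
  fingers=1,
)

```text
time: 35.1
tool_pos: [0.3512, 0.2662, 0.0902]
tool_rot: [0.001, -0.007, 1.0, 0.0]
contact_force: [0.2, -1.6, 5.2]
gripper_width: 0.242
```

Call:
drive_tool(
  series=[
    [[0, 0, 0.05], [0, 0, 0]],
    [[0, 0, 0.1], [0, 0, 0]],
    [[0.01, 0, 0.15], [0, 0, 0]],
    [[0.03, -0.03, 0.19], [0, 0, 0]],
    [[0.18, -0.302, 0.19], [0, 0, 3]],
    [[0.18, -0.302, 0.19], [0, 0, 3]],
    [[0.18, -0.302, 0.19], [0, 0, 3]],
    [[0.18, -0.302, 0.19], [0, 0, 3]],
  ],
)

```text
time: 35.9
tool_pos: [0.4757, 0.0617, 0.2771]
tool_rot: [-0.0, -0.033, 0.999, 0.0]
contact_force: [-0.5, 1.5, -1.2]
gripper_width: 0.239
```

```bash
python3 - <<'E'
from h import *
grab_frame('scene')
s=state();print(s['tool_pos'],s['gripper_width'])
E
```

```text
[0.47842225 0.05541389 0.27691458] 0.24090464432416783
```

Call:
drive_tool(
  series=[
    [[0.026, -0.045, 0], [0, 0, 0]],
    [[0.052, -0.09, 0], [0, 0, 0]],
    [[0.052, -0.09, 0], [0, 0, 0]],
    [[0.052, -0.09, -0.02], [0, 0, 0]],
    [[0.052, -0.09, -0.02], [0, 0, 0]],
  ],
)

```text
time: 36.45
tool_pos: [0.5257, -0.0261, 0.254]
tool_rot: [-0.003, -0.032, 0.999, 0.001]
contact_force: [-0.3, 0.1, -2.5]
gripper_width: 0.241
```

```bash
python3 look.py L6
```

```text
[([0.444, 0.265, 0.001], 0.78)]
[([0.283, 0.308, 0.001], 0.71), ([0.373, 0.185, -0.003], 0.57), ([0.435, 0.181, 0.001], 0.52), ([0.531, -0.028, 0.168], 0.43)]
36.65 [ 0.52747322 -0.02595912  0.25839115] [-0.09422785 -0.5061656  -0.7294791 ]
```

View pics/L6.png

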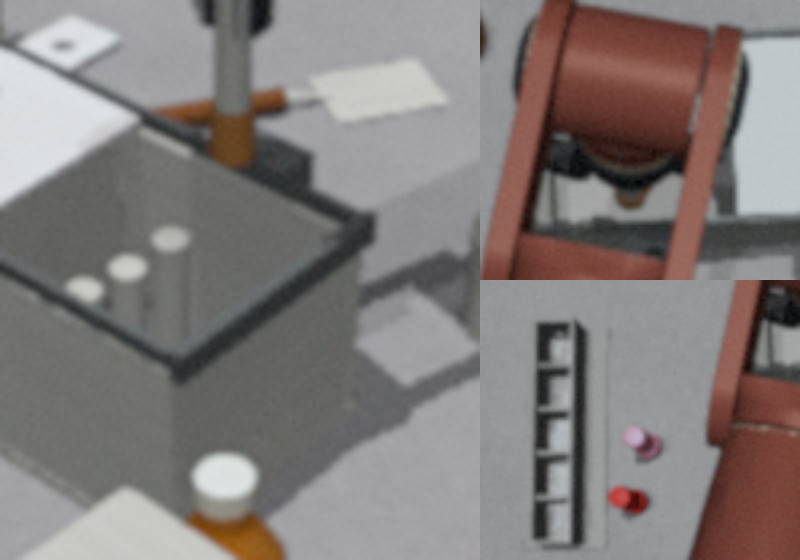

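Call:
drive_tool(
  series=[
    [[0.003, -0.006, -0.04], [0, 0, 0]],
    [[0.003, -0.006, -0.07], [0, 0, 0]],
    [[0.003, -0.006, -0.1], [0, 0, 0]],
    [[0.003, -0.006, -0.1], [0, 0, 0]],
  ],
)

```text
time: 37.05
tool_pos: [0.5275, -0.0315, 0.1536]
tool_rot: [-0.004, -0.033, 0.999, 0.001]
contact_force: [-2.0, -0.3, -2.1]
gripper_width: 0.241
```

Call:
drive_tool(
  series=[
    [[0, 0, -0.03], [0, 0, 0]],
    [[0, 0, -0.05], [0, 0, 0]],
    [[0, 0, -0.06], [0, 0, 0]],
    [[0, 0, -0.064], [0, 0, 0]],
    [[0, 0, -0.067], [0, 0, 0]],
    [[0, 0, -0.067], [0, 0, 0]],
  ],
)

```text
time: 37.65
tool_pos: [0.5325, -0.0328, 0.0943]
tool_rot: [0.002, -0.033, 0.999, -0.0]
contact_force: [-1.9, 1.4, 3.9]
gripper_width: 0.243
```

Call:
drive_tool(
  series=[
    [[0, 0, 0.001], [0, 0, 0]],
    [[0, 0, 0.001], [0, 0, 0]],
    [[0, 0, 0.001], [0, 0, 0]],
    [[0, 0, 0.02], [0, 0, 0]],
    [[0, 0, 0.06], [0, 0, 0]],
    [[0, 0, 0.1], [0, 0, 0]],
    [[0, 0, 0.14], [0, 0, 0]],
    [[0, 0, 0.17], [0, 0, 0]],
  ],
  fingers=0.2,
)

```text
time: 38.45
tool_pos: [0.531, -0.0327, 0.264]
tool_rot: [0.002, -0.033, 0.999, -0.0]
contact_force: [0.4, 0.6, 0.2]
gripper_width: 0.397
```

Call:
drive_tool(
  series=[
    [[-0.05, 0.04, 0], [0, 0, 0]],
    [[-0.08, 0.08, 0], [0, 0, 0]],
    [[-0.08, 0.13, 0], [0, 0, 0]],
    [[-0.08, 0.13, 0], [0, 0, 0]],
  ],
  fingers=0,
)

```text
time: 38.85
tool_pos: [0.4491, 0.1005, 0.2611]
tool_rot: [0.001, -0.035, 0.999, 0.001]
contact_force: [0.8, -0.9, 0.1]
gripper_width: 0.503
```

```bash
python3 look.py L7; python3 - <<'E'
from h import *
for n in('top','scene'):
  grab_frame(n)
  for k in('hatch_grip','pin','bottle','shaker','pitcher','jar','bowl'):
    r=place_of(n,k); print(n,k,[(np.round(x['location'],3).tolist(),round(x['confidence'],2)) for x in r])
E
```

```text
[([0.446, 0.269, 0.0], 0.96)]
[([0.433, 0.177, 0.003], 0.69), ([0.602, -0.032, 0.008], 0.64), ([0.535, -0.035, 0.011], 0.63), ([0.28, 0.306, -0.0], 0.63), ([0.636, -0.034, 0.011], 0.58), ([0.569, -0.035, 0.004], 0.54), ([0.373, 0.185, -0.002], 0.47)]
39.05 [0.45076893 0.09679201 0.26072681] [ 0.40280901 -0.38604304  0.73108964]
top hatch_grip [([0.595, -0.203, 0.174], 0.72), ([0.711, 0.146, -0.003], 0.59)]
top pin [([0.486, -0.293, 0.12], 0.6)]
top bottle [([0.707, 0.143, -0.003], 0.87)]
top shaker [([0.445, 0.267, -0.001], 0.72), ([0.357, 0.065, 0.004], 0.57)]
top pitcher [([0.533, -0.036, 0.008], 0.6), ([0.443, -0.426, 0.001], 0.58), ([0.584, -0.039, 0.009], 0.44)]
top jar [([0.481, -0.045, 0.139], 0.52)]
top bowl [([0.478, -0.046, 0.141], 0.7), ([0.593, -0.496, -0.003], 0.57)]
scene hatch_grip [([0.595, -0.208, 0.18], 0.9)]
scene pin [([0.488, -0.294, 0.119], 0.44)]
scene bottle []
scene shaker [([0.359, 0.066, -0.0], 0.65)]
scene pitcher []
scene jar [([0.409, 0.456, -0.001], 0.89), ([0.531, -0.034, 0.006], 0.73)]
scene bowl [([0.588, -0.492, 0.002], 0.86)]
```

View pics/L7.png

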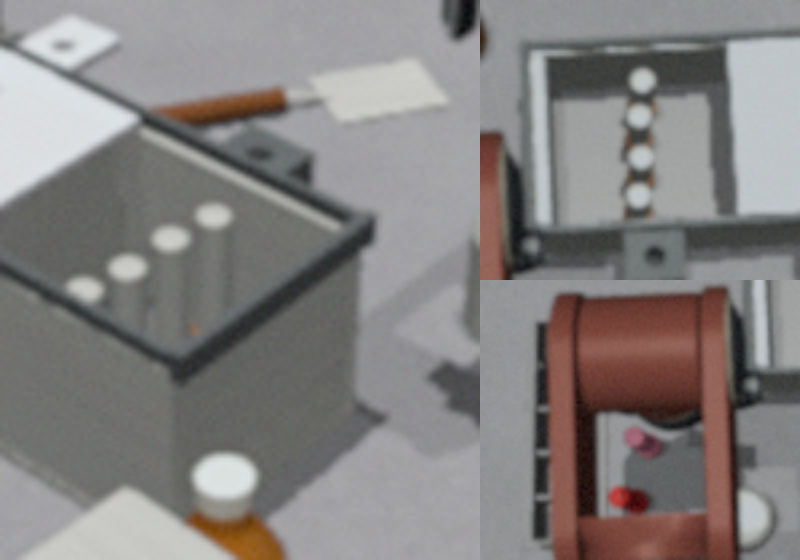

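All four muddlers stand in the well, tops at (84,290), (128,268), (170,238), (213,215) in the scene crop, and the caddy is empty. Closing the hatch.

Call:
drive_tool(
  series=[
    [[0.144, -0.302, 0], [0, 0, 0]],
    [[0.144, -0.302, 0], [0, 0, 0]],
    [[0.144, -0.302, 0], [0, 0, 0]],
    [[0.144, -0.302, 0], [0, 0, 0]],
    [[0.144, -0.302, 0], [0, 0, 0]],
    [[0.144, -0.302, 0], [0, 0, 0]],
    [[0.144, -0.302, 0], [0, 0, 0]],
    [[0.144, -0.302, 0], [0, 0, 0]],
  ],
)

```text
time: 40.65
tool_pos: [0.5952, -0.2084, 0.2598]
tool_rot: [-0.0, -0.031, 1.0, -0.0]
contact_force: [0.6, 0.9, -0.1]
gripper_width: 0.5
```

```bash
python3 - <<'E'
from h import *
im=grab_frame('scene'); save(cv2.resize(im[120:260,180:340],None,fx=4,fy=4,interpolation=cv2.INTER_CUBIC),'m1.png')
s=state();print(s['tool_pos'],s['gripper_width'])
E
```

```text
[ 0.59463686 -0.20619763  0.25991664] 0.5035829126180796
```

View pics/m1.png

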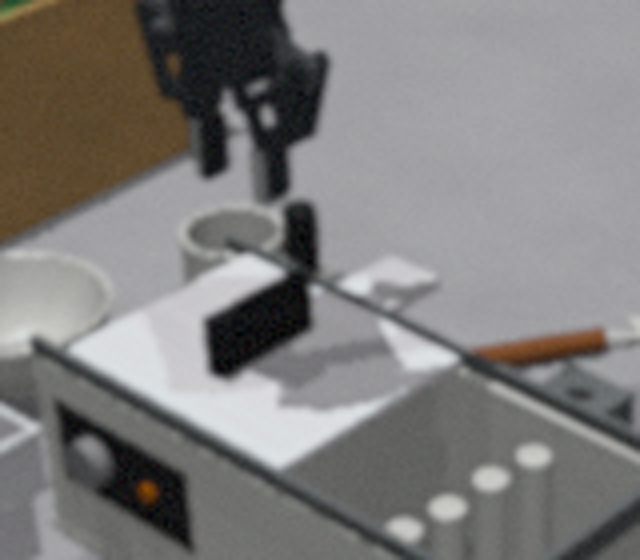

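Call:
drive_tool(
  series=[
    [[0, 0, -0.04], [0, 0, 0]],
    [[0, 0, -0.075], [0, 0, 0]],
    [[0, 0, -0.1], [0, 0, 0]],
    [[0, 0, -0.1], [0, 0, 0]],
  ],
)

```text
time: 41.1
tool_pos: [0.5914, -0.2018, 0.1557]
tool_rot: [-0.004, -0.033, 0.999, 0.002]
contact_force: [-0.9, -0.7, 0.0]
gripper_width: 0.5
```

Call:
drive_tool(
  series=[
    [[0, 0, 0], [0, 0, 0]],
    [[0, 0, 0], [0, 0, 0]],
    [[0, 0, 0], [0, 0, 0]],
    [[0, 0, 0], [0, 0, 0]],
  ],
  fingers=1,
)

```text
time: 41.5
tool_pos: [0.5957, -0.2048, 0.1637]
tool_rot: [0.002, -0.033, 0.999, -0.001]
contact_force: [-1.5, 0.6, 6.2]
gripper_width: 0.155
```

Call:
drive_tool(
  series=[
    [[-0.0013, 0.02, 0], [0, 0, 0]],
    [[-0.0032, 0.05, 0], [0, 0, 0]],
    [[-0.0052, 0.08, 0], [0, 0, 0]],
    [[-0.0071, 0.11, 0], [0, 0, 0]],
    [[-0.009, 0.14, 0], [0, 0, 0]],
    [[-0.0102, 0.158, 0], [0, 0, 0]],
    [[-0.0105, 0.164, 0], [0, 0, 0]],
    [[-0.0105, 0.164, 0], [0, 0, 0]],
  ],
)

```text
time: 42.3
tool_pos: [0.5857, -0.0407, 0.1637]
tool_rot: [0.003, -0.033, 0.999, -0.001]
contact_force: [0.1, -1.4, 6.4]
gripper_width: 0.153
```

Call:
drive_tool(
  series=[
    [[0, 0.003, 0], [0, 0, 0]],
    [[0, 0.003, 0], [0, 0, 0]],
  ],
)

```text
time: 42.5
tool_pos: [0.5857, -0.0407, 0.1637]
tool_rot: [0.002, -0.032, 0.999, -0.004]
contact_force: [0.6, -9.9, 5.3]
gripper_width: 0.154
```

Call:
drive_tool(
  series=[
    [[0, 0.003, 0], [0, 0, 0]],
    [[0, 0.003, 0], [0, 0, 0]],
    [[0, 0.003, 0], [0, 0, 0]],
  ],
)

```text
time: 42.8
tool_pos: [0.5857, -0.0407, 0.1637]
tool_rot: [0.002, -0.032, 0.999, -0.006]
contact_force: [1.1, -19.5, 5.0]
gripper_width: 0.154
```

Call:
drive_tool(
  series=[
    [[0, -0.003, 0], [0, 0, 0]],
    [[0, -0.003, 0], [0, 0, 0]],
  ],
)

```text
time: 43.0
tool_pos: [0.5857, -0.0407, 0.1637]
tool_rot: [0.002, -0.032, 0.999, -0.003]
contact_force: [-0.0, -9.2, 6.0]
gripper_width: 0.154
```

Call:
drive_tool(
  series=[
    [[0, 0, 0], [0, 0, 0]],
    [[0, 0, 0], [0, 0, 0]],
    [[0, 0, 0.03], [0, 0, 0]],
    [[0, 0, 0.08], [0, 0, 0]],
    [[0, 0, 0.12], [0, 0, 0]],
    [[-0.05, 0.05, 0.13], [0, 0, 0]],
    [[-0.1, 0.1, 0.13], [0, 0, 0]],
    [[-0.13, 0.15, 0.13], [0, 0, 0]],
  ],
  fingers=0,
)

```text
time: 43.8
tool_pos: [0.4824, 0.0738, 0.2906]
tool_rot: [0.0, -0.032, 0.999, 0.0]
contact_force: [0.4, 1.1, 0.3]
gripper_width: 0.501
```

Call:
drive_tool(
  series=[
    [[0, 0.05, 0.02], [0, 0, 0]],
    [[0, 0.1, 0.02], [0, 0, 0]],
    [[0, 0.15, 0.02], [0, 0, 0]],
    [[0, 0.2, 0.02], [0, 0, 0]],
    [[0, 0.25, 0.02], [0, 0, 0]],
    [[0, 0.25, 0.02], [0, 0, 0]],
  ],
)

```text
time: 44.4
tool_pos: [0.482, 0.3277, 0.309]
tool_rot: [-0.001, -0.036, 0.999, 0.001]
contact_force: [-0.4, -0.2, 0.2]
gripper_width: 0.505
```

```bash
python3 - <<'E'
from ov import *
S=((.589,-.1335),np.radians(3.7))
overlay('top',S,None,'ov9.png',(270,150,450,270),4.4)
b=grab_frame('scene');save(b,'fin.png')
save(cv2.resize(b[160:320,180:360],None,fx=4.2,fy=3.7,interpolation=cv2.INTER_CUBIC),'finc.png')
for n in('top','scene'):
  for k in('hatch_grip','pin'):
    r=place_of(n,k); print(n,k,[(np.round(x['location'],3).tolist(),round(x['confidence'],2)) for x in r])
s=state();print(s['time'],s['tool_pos'],s['contact_force'])
E
```

```text
top hatch_grip [([0.585, -0.038, 0.176], 0.65)]
top pin [([0.49, -0.292, 0.12], 0.55)]
scene hatch_grip [([0.586, -0.042, 0.175], 0.61)]
scene pin [([0.492, -0.295, 0.117], 0.61)]
44.7 [0.48383574 0.32160773 0.31013064] [ 0.32027946 -1.14448197 -0.09560637]
```

View pics/ov9.png

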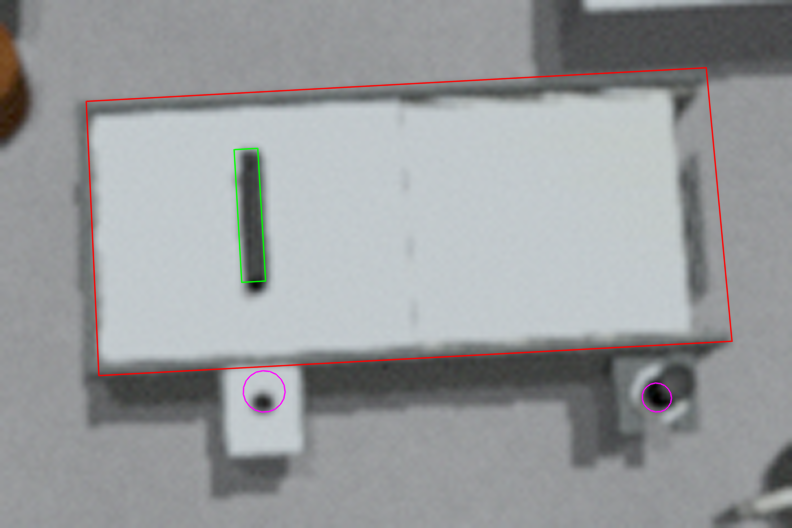

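View pics/fin.png

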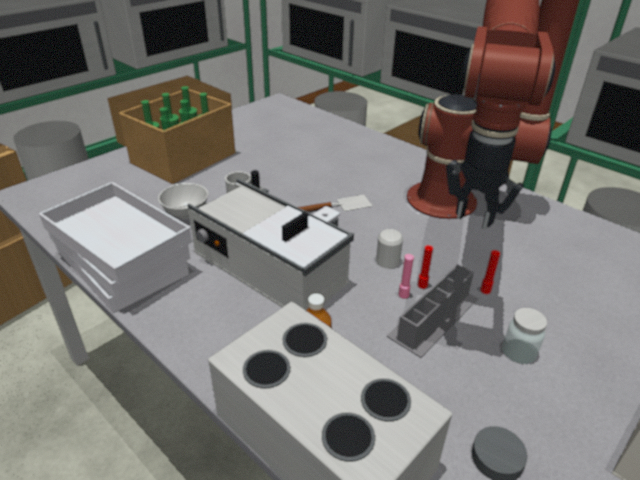

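View pics/finc.png

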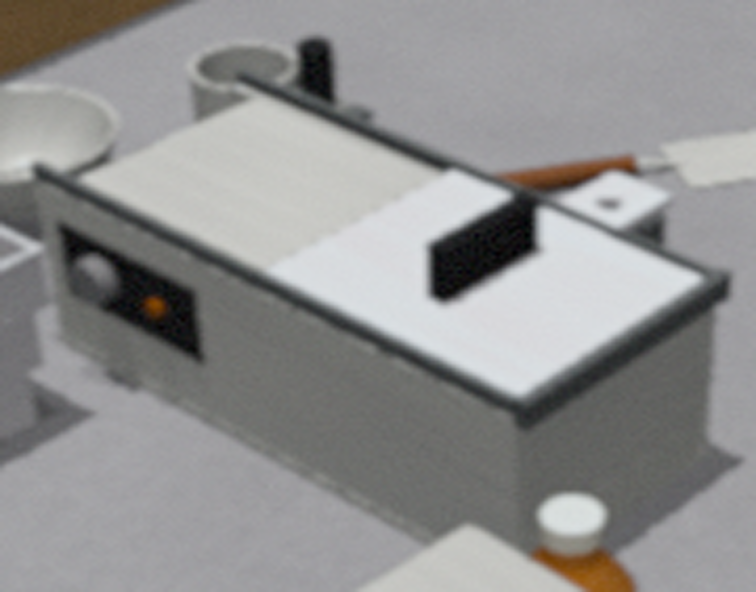

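```bash
python3 - <<'E'
from h import *
a=cv2.imread('pics/scene0.png',0)[200:260,270:320].astype(np.float32);b=cv2.imread('pics/fin.png',0)[200:260,270:320].astype(np.float32)
print(cv2.phaseCorrelate(a,b,cv2.createHanningWindow(a.shape[::-1],cv2.CV_32F)))
job_done()
E
```

```text
((0.034859866303463605, -0.1225864085189059), 0.9529792302449545)
the job is handed in; nothing more can be done
```

The steriliser is loaded and I've handed the job in, at about 45 s of the 210 s allowed. The one thing that went wrong was a hard contact at the caddy.

- **Pin:** I drew it and hung it by its collar in the side notch. In the last pictures it stands upright at about (0.490, -0.293, 0.119).
- **Muddlers:** All four that were present stood upright on the well floor, and the caddy was empty, in the last look before closing. I left the red and pink look-alikes alone.
- **Hatch:** I pushed it closed until the handle stopped moving and the force rose to about 20 N. The handle is back within about 0.1 pixel of where it started, so it is fully closed.
- **Other objects:** The bottle, shaker, jar and bowl are upright in the last scene picture. The pitcher's rim shows level, but most of it is hidden behind the steriliser.

**Hard contact:** On the first try for the second muddler, the caddy had shifted about 8–12 mm from where I had measured it. A finger most likely came down on a muddler's top, and the wrist force read about 74 N. That is under the 120 N wrist limit. I believe only a fingertip touched, not the gripper's body (limit 40 N), but I couldn't confirm that. I backed off, measured again and continued, and nothing tipped over.

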